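Load and cover the soap pocket strip

ROBOT

A 7-joint arm with a two-finger parallel gripper is mounted at the origin on the work surface. World frame = base frame: x ahead of the robot, y to its left, z up, the work surface at z = 0. Lengths are in m, angles in rad, forces in N, time in s.
With the tool pointing down it reaches from about 0.35 to 0.9 m from the base axis. Payload 8.1 kg.
Tool frame: the origin (TCP) lies midway between the tips of the shut fingers; the grasp point (between the pads) lies arm.grip_point_offset behind it (arm.grip_point_offset is the distance from the TCP to the grasp point, in m); y points along the fingers, z is the direction in which the jaws open and shut, and the axes are right-handed (so a half turn about y gives the same grasp; the last joint's range is limited). The gripper opens to 92 mm and grips with 3 to 60 N. Pads are 19 mm wide; open, the fingers measure 130 mm over their backs; the gripper's body (75 mm by 190 mm) begins 47 mm behind the grasp point.
Start: joints at [1.07, 0.434, 0.025, 1.573, -0.012, 1.134, -0.075], TCP at [0.242, -0.576, 0.192] pointing down, gripper open.
Joint ranges: [-2.62, 2.62], [-0.44, 2.09], [-1.27, 1.32], [0.08, 2.57], [-1.32, 4.46], [0.12, 2], [-2.74, 2.74]. Speed limits (rad/s): [2.22, 2.22, 3.01, 3.01, 3.14, 3.14, 3.14].

INTERFACE

Orientations are given as a rotation vector (axis times angle).
In Python, from cell import arm, get_image, camera_info gives the robot as it stands.
- The arm moves only by the tool carry_out, never from a script. Its argument "steps" is one flat list of numbers, 5 for each row, row after row: the opening, from 0 (shut) to 1 (fully open), then the shift along the world's x, y, z in units of 0.1 m (1.0 is 0.1 m), then the turn about the world's z in units of 45 degrees (1.0 is 45 degrees). In form: [hand, dx, dy, dz, spin, hand, dx, dy, dz, spin, ...]. A call has 1 to 12 rows; each row is the pose to reach, as a shift and turn from the pose commanded when the call began; what a row does not reach only later rows make up. A row lasts 1/10 s, in which the tool goes at most 50 mm and 8.59 degrees, less where a joint would pass 70% of its speed; a pose out of reach is approached as far as the arm can. A call with a number of a shift or a turn outside -1 to 1 is refused whole. A call with a gripper value outside its range is refused whole. The fingers move at their own pace and stop on an object; "grip_force" is the grip in N (left out, the last holds). Time passes only in rows, so rows that repeat a pose let the fingers close. It gives the time, the measured TCP pose, the force and the opening at its end, in the units of the state.
- arm.observe(): the state, without advancing time (a new reading comes with each control period).
- get_image(name): name is "side" or "top"; returns (picture, depth): 384x512x3 uint8, red, green, blue; 384x512 float32, m along the optical axis (not along the pixel's ray), 0 where there is no reading.
- camera_info(name): a dict with "fovy" (degrees; the focal length in pixels is half the picture's height over the tangent of half this angle, whatever the lens; pixels are square), "cx", "cy" (the principal point, pixels), "R" (3x3) and "t" (3): a world point X has camera coordinates R X + t. Camera axes: x right, y down, z forward; pixel columns grow to the right and rows downward; lengths in m; the calibration is good to about 2 mm. A picture is of the moment at which its call begins. camera_info takes no time and is no camera call.
- arm.sign_off(): hands the job in, once; it reports no verdict.
The state is a dict: "clock": time; "joints": joint angles; "dq": joint speeds; "joint_efforts": joint torques, N m; "position": TCP position; "ee_rot": TCP orientation; "force": force on the tool from outside, world axes, zero at the start; "ft_torque": the same for the moment, N m; "width": opening from 0.0 (shut) to 1.0 (fully open).
Only numpy, scipy, OpenCV 4.12 (cv2) and the standard library are available. Lean on these libraries where they do the work, as an engineer would, in place of code of your own. Each camera call takes 0.05 s, during which the arm holds its last target. There are 200 camera calls.

TASK

Set the pink pocket strip on the bed's two pins so that it lies fully home, then stand every hexagonal soap bar in a pocket of its own, right down on the bed. Last, lay the white cover plate over the same two pins, flat on the strip. The one round puck does not belong: lay it in the low steel dish. Leave the jar where it is.

Things in the scene. Friction and masses are not known exactly. Their poses are not given: they have to be found in the camera images.
- bed: Fixed grey bed, 75 (x) x 300 (y) x 20 mm high. Origin at the centre of its underside, on the table. On its top two upright brass pins at x 0, y +130 and -130 mm: diameter 10 mm, 40 mm tall (tips 60 mm over the table), the top 8 mm tapering to 3 mm diameter. Two 10 mm high feet, look only, jut out at its +x side.
- strip: Loose pink strip, 53 (x) x 286 (y) x 24 mm thick, 0.25 kg, lying flat; origin: centre of underside, z up. 13 mm pin holes at x 0, y +-130 mm; fits either way round. Six hexagonal through pockets at x 0, y +-19.5, +-58.5, +-97.5 mm, 35.5 mm across flats, corners along +-x, flats facing y and 30 degrees either side of x. Grip across its width. Bars in it stand on the bed, 2 mm below its top.
- cover: Loose white cover plate, 53 (x) x 286 (y) x 6 mm, 0.16 kg, lying flat; origin: centre of underside, z up. 13 mm pin holes at x 0, y +-130 mm; fits either way round. Upright grip tab in the middle, 12 (x) x 44 (y) mm, its top 36 mm above the underside. Fully home its underside is 44 mm over the table, on the strip.
- bar1: Hexagonal green soap bar (a prism), 32 mm across flats, 36.95 mm across corners, 22 mm tall, 25 g, standing flat on the table. Origin at its centre; z up; two corners lie on its x axis, so its flat sides face 30, 90 and 150 degrees (and the reverse) from x. One of up to six alike; may be absent.
- bar2: Hexagonal green soap bar (a prism), 32 mm across flats, 36.95 mm across corners, 22 mm tall, 25 g, standing flat on the table. Origin at its centre; z up; two corners lie on its x axis, so its flat sides face 30, 90 and 150 degrees (and the reverse) from x. One of up to six alike; may be absent.
- bar3: Hexagonal green soap bar (a prism), 32 mm across flats, 36.95 mm across corners, 22 mm tall, 25 g, standing flat on the table. Origin at its centre; z up; two corners lie on its x axis, so its flat sides face 30, 90 and 150 degrees (and the reverse) from x. One of up to six alike; may be absent.
- bar4: Hexagonal green soap bar (a prism), 32 mm across flats, 36.95 mm across corners, 22 mm tall, 25 g, standing flat on the table. Origin at its centre; z up; two corners lie on its x axis, so its flat sides face 30, 90 and 150 degrees (and the reverse) from x. One of up to six alike; may be absent.
- bar5: Hexagonal green soap bar (a prism), 32 mm across flats, 36.95 mm across corners, 22 mm tall, 25 g, standing flat on the table. Origin at its centre; z up; two corners lie on its x axis, so its flat sides face 30, 90 and 150 degrees (and the reverse) from x. One of up to six alike; may be absent.
- bar6: Hexagonal green soap bar (a prism), 32 mm across flats, 36.95 mm across corners, 22 mm tall, 25 g, standing flat on the table. Origin at its centre; z up; two corners lie on its x axis, so its flat sides face 30, 90 and 150 degrees (and the reverse) from x. One of up to six alike; may be absent.
- puck: Round green soap puck, diameter 38 mm, 22 mm tall, 30 g, standing flat among the bars; it fits no pocket. Origin at the centre of its underside.
- jar: Amber jar, diameter 56 mm, 75 mm tall; leave it. Origin at the centre of its underside.
- dish: Fixed round steel dish, outer diameter 100 mm at the foot and 110 mm at the rim, 20 mm high, wall 4 mm, inner floor 4 mm over the table; origin at the centre of its underside.

How it is judged:
On the way, in this order (a step that is already met when the one before it is completed fails the run):
1. the pocket strip is fully home on both pins (horizontal distance between strip and bed below 0.004 m and z of strip in the frame of bed between 0.017 and 0.0225 m and angle between the y axis of strip and the y axis of bed, either way round below 0.03 rad and angle between strip's own z axis and vertical below 0.03 rad), for 0.2 s.
2. every bar present stands in a pocket of the strip, down on the bed (all of step 1 and x of bar1 in the frame of strip between -0.006 and 0.006 m and y of bar1 in the frame of strip between -0.105 and 0.105 m and z of bar1 in the frame of bed between 0.027 and 0.0345 m and x of bar2 in the frame of strip between -0.006 and 0.006 m and y of bar2 in the frame of strip between -0.105 and 0.105 m and z of bar2 in the frame of bed between 0.027 and 0.0345 m and x of bar3 in the frame of strip between -0.006 and 0.006 m and y of bar3 in the frame of strip between -0.105 and 0.105 m and z of bar3 in the frame of bed between 0.027 and 0.0345 m and x of bar4 in the frame of strip between -0.006 and 0.006 m and y of bar4 in the frame of strip between -0.105 and 0.105 m and z of bar4 in the frame of bed between 0.027 and 0.0345 m and x of bar5 in the frame of strip between -0.006 and 0.006 m and y of bar5 in the frame of strip between -0.105 and 0.105 m and z of bar5 in the frame of bed between 0.027 and 0.0345 m and x of bar6 in the frame of strip between -0.006 and 0.006 m and y of bar6 in the frame of strip between -0.105 and 0.105 m and z of bar6 in the frame of bed between 0.027 and 0.0345 m), for 0.2 s.
At the end, for the whole second after the job is handed in: Strip home on both pins (4 mm, 0.03 rad, underside within 2.5 mm of the bed), each bar present in a pocket (within 6 mm of its middle line, at most 3.5 mm high), cover on the strip over both pins (4 mm, 0.03 rad, 2.8 mm), puck flat in the dish, all at rest (all of step 2 and horizontal distance between cover and bed below 0.004 m and z of cover in the frame of bed between 0.041 and 0.0468 m and angle between the y axis of cover and the y axis of bed, either way round below 0.03 rad and angle between cover's own z axis and vertical below 0.03 rad and horizontal distance between puck and dish below 0.035 m and height (world z) of puck below 0.012 m and linear speed of each of bar1, bar2, bar3, bar4, bar5, bar6, strip, cover, puck below 0.02 m/s); the robot touches nothing.
It fails at once if the jar is moved more than 5 cm (distance of jar from where it was at the start of the episode above 0.05 m).
Of bar1, bar2, bar3, bar4, bar5, bar6 only 4 to 6 are there at a start; the rules pass over those that are not, and their reading is None.
At some moment in a run one of bar1, bar2, bar3, bar4, bar5, bar6, cover, puck may be knocked a few centimetres aside while the robot is not near it.
It also fails if it takes over 210 s, if anything falls off the work surface, if the arm or the gripper's body presses on something with over 40 N, if the wrist force passes 120 N, or if a joint passes its speed limit or range.

## Working session

There is one attempt and no reset: what is moved stays moved. The work goes in short steps, Python scripts to look and compute and a tool call to move; the robot and the scene stay as the last step left them, time stands still between calls to the robot, and variables do not carry over. Pictures are saved under pics/ and viewed, about 12 in all and at most 16, crops included, and the job is handed in when it is done.

Besides the shell and the picture viewer there is one more tool, called as name(argument=value, ...), one argument or row to a line, values as JSON. carry_out: Moves the arm, as the interface text tells. Shifts and turns lie within -1 to 1; 1 stands for 0.1 m of shift or 45 degrees of turn. Its arguments: {"type":"object","properties":{"steps":{"type":"array","items":{"type":"number"}},"grip_force":{"type":"number"}},"required":["steps"]}

```bash
ls; mkdir -p pics; python3 - <<'E'
from cell import arm,get_image,camera_info
import cv2,numpy as np
print(arm.observe(), arm.grip_point_offset)
for n in("top","side"):
    p,d=get_image(n); print(n,camera_info(n)); cv2.imwrite(f"pics/{n}0.png",p[:,:,::-1]); np.save(f"/tmp/{n}.npy",d); print((d==0).mean())
E
```

```text
pics
{'clock': 0.0, 'joints': array([ 1.07037878,  0.43522774,  0.02494889,  1.5740943 , -0.01160992,
        1.13396109, -0.07508741]), 'dq': array([ 0.00069941, -0.00032482, -0.00022932,  0.00135616, -0.00157408,
        0.00186052,  0.00151113]), 'joint_efforts': array([-1.25043720e-03, -6.67872620e+01,  9.84572992e-01, -3.14467084e+01,
       -6.05082954e-02,  4.28592833e-02,  1.67406197e-04]), 'position': array([ 0.24187562, -0.57570038,  0.19124284]), 'ee_rot': array([-0.40417352,  2.00465995, -2.00162279]), 'force': array([-0.77434501, -0.54879463, -0.19012567]), 'ft_torque': array([ 0.02847376, -0.06155399, -0.00172358]), 'width': 1.000907902848539} 0.0188
top {'fovy': 42.46901703203532, 'cx': 260.85334713496877, 'cy': 194.55569415768986, 'R': array([[-0.01338299, -0.9997843 ,  0.01588259],
       [-0.99250128,  0.01135207, -0.121706  ],
       [ 0.12149944, -0.01739228, -0.99243911]]), 't': array([-0.01323801,  0.48753549,  1.29230781])}
0.0037638346354166665
side {'fovy': 48.34087094149693, 'cx': 262.2591703041961, 'cy': 192.7046625372566, 'R': array([[-0.95229553, -0.30488226,  0.01341747],
       [-0.24665768,  0.74305322, -0.62211888],
       [ 0.17970311, -0.59575055, -0.78280781]]), 't': array([0.48226967, 0.14020947, 0.87121021])}
0.0041961669921875
```

View pics/top0.png

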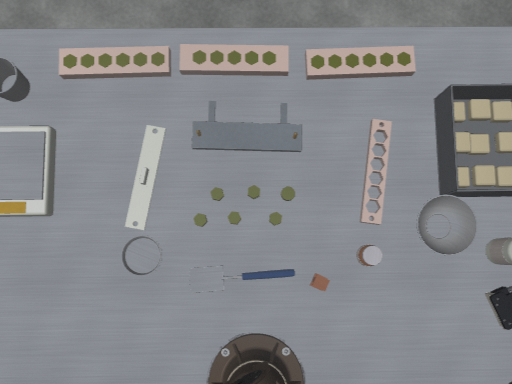

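View pics/side0.png

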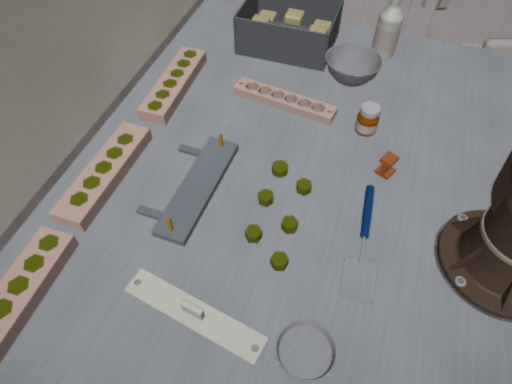

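```bash
cat > h.py <<'E'
from cell import arm,get_image,camera_info
import cv2,numpy as np
class V:
    def __init__(s,n):
        s.n=n; s.p,s.d=get_image(n); c=camera_info(n); s.R=np.array(c['R']); s.t=np.array(c['t'])
        s.f=192/np.tan(np.radians(c['fovy']/2)); s.cx,s.cy=c['cx'],c['cy']
        v,u=np.mgrid[:384,:512]; q=np.stack([(u-s.cx)/s.f,(v-s.cy)/s.f,np.ones_like(u)],-1)*s.d[...,None]
        s.W=(q-s.t)@s.R; s.hsv=cv2.cvtColor(s.p,cv2.COLOR_RGB2HSV)
    def plane(s,uv,z):
        uv=np.atleast_2d(np.asarray(uv,float)); r=np.c_[(uv[:,0]-s.cx)/s.f,(uv[:,1]-s.cy)/s.f,np.ones(len(uv))]@s.R
        c=-s.R.T@s.t; return (c+r*((z-c[2])/r[:,2])[:,None])[:,:2]
    def pix(s,X):
        q=s.R@np.asarray(X,float)+s.t; return np.array([s.f*q[0]/q[2]+s.cx,s.f*q[1]/q[2]+s.cy])
    def col(s,lo,hi): return cv2.inRange(s.hsv,np.array(lo),np.array(hi))>0
    def blobs(s,m,amin=15):
        n,l,st,ce=cv2.connectedComponentsWithStats(m.astype(np.uint8)); return [(l==i,st[i,4],ce[i]) for i in range(1,n) if st[i,4]>=amin]
    def box(s,m,z):  # outline of mask cast on plane z -> centre, size, yaw of long axis
        c=max(cv2.findContours(m.astype(np.uint8),0,1)[0],key=cv2.contourArea)[:,0]
        (x,y),(a,b),g=cv2.minAreaRect((s.plane(c,z)*1000).astype(np.float32))
        if a<b:a,b,g=b,a,g+90
        return np.array([x,y]).round(1),round(a,1),round(b,1),round((g+90)%180-90,2)
def near(W,lo,hi): return ((W>np.array(lo))&(W<np.array(hi))).all(-1)
E
python3 - <<'E'
from h import *
for n in("top","side"):
    s=V(n); print(n)
    z=s.W[...,2]; tab=np.median(z[s.d>0]); print("table z",tab)
    for m,a,c in s.blobs(s.col((20,120,40),(50,255,200))&(z<.06)):
        t=m&(z>.016); 
        if t.sum()<10: continue
        w=s.plane(np.argwhere(t)[:,::-1].mean(0),.022)[0]*1000
        print("green",a,t.sum(),c.round(1),w.round(1),"zmed",np.median(z[t]).round(4), s.hsv[t].mean(0).round())
    print({k:s.hsv[int(q[1]),int(q[0])].tolist() for k,q in dict(strip=s.pix((.6,-.3,.02))).items()})
    px={'top':dict(strip=(384,130),cover=(140,200),bed=(247,143),pin=(199,133),jar=(371,256)),'side':dict(strip=(245,95),cover=(160,305),bed=(180,210),pin=(221,140),jar=(368,120))}[n]
    for k,(u,v) in px.items(): print(k,s.hsv[v,u],s.W[v,u].round(4))
E
```

```text
top
table z 0.0013827448950042328
green 276 276 [ 12.1 207. ] [462.6 643.4] zmed 0.0519 [ 21. 159. 166.]
{'strip': [109, 19, 148]}
strip [  8  36 136] [ 0.6621 -0.359   0.0259]
cover [ 35   8 194] [0.4793 0.3083 0.0049]
bed [104  27 122] [0.631  0.0165 0.0188]
pin [17 73 91] [0.6536 0.1446 0.0449]
jar [124  10 172] [ 0.3205 -0.2978  0.0746]
side
table z 0.00017212602962894422
green 54 54 [189.4  53.6] [ 873.7 -436.6] zmed 0.0349 [ 32. 174. 103.]
green 59 59 [183.   62.8] [ 872.5 -388. ] zmed 0.035 [ 32. 175. 104.]
green 66 66 [176.5  72.7] [ 870.4 -339.1] zmed 0.0347 [ 31. 174. 104.]
green 72 72 [169.5  83. ] [ 868.9 -290.1] zmed 0.0348 [ 32. 175. 104.]
green 80 80 [162.   93.7] [ 867.9 -241.4] zmed 0.0348 [ 31. 173. 104.]
green 82 82 [154.4 105.1] [ 866.1 -192.5] zmed 0.0348 [ 32. 177. 104.]
green 108 108 [124.5 138.8] [878.  -56.2] zmed 0.0347 [ 32. 178. 104.]
green 34 34 [220.2 139.8] [ 655.6 -127.1] zmed 0.0407 [ 21. 169. 135.]
green 123 123 [114.1 152.3] [878.9  -7.7] zmed 0.0347 [ 32. 177. 104.]
green 134 134 [102.9 166.7] [879.9  41. ] zmed 0.0347 [ 32. 179. 104.]
green 189 14
[... 450 characters left out ...]
.9] zmed 0.0434 [ 21. 176. 131.]
green 217 175 [253.  233.3] [493.8 102.2] zmed 0.0218 [ 32. 183. 100.]
green 210 210 [ 48.1 242.3] [877.  254.9] zmed 0.0346 [ 32. 181. 102.]
green 240 199 [278.9 260.7] [424.7 147.3] zmed 0.0217 [ 32. 184. 101.]
green 234 234 [ 33.3 262.9] [876.1 304. ] zmed 0.0344 [ 32. 182. 101.]
green 264 264 [ 17.6 284.9] [875.  352.7] zmed 0.0344 [ 32. 183.  99.]
green 172 172 [  4.6 307.2] [869.  396.9] zmed 0.0343 [ 32. 182.  98.]
{'strip': [7, 42, 151]}
strip [  8  44 152] [ 0.6607 -0.3256  0.0071]
cover [ 34  10 181] [0.6097 0.3012 0.008 ]
bed [104  22 126] [0.6613 0.0962 0.0184]
pin [ 21 181 128] [ 0.6452 -0.1091  0.0412]
jar [ 16 218 131] [ 0.3228 -0.2767  0.0542]
```

```bash
cat >> h.py <<'E'
def greens(s):
    z=s.W[...,2]; out=[]
    for m,a,c in s.blobs(s.col((18,90,20),(60,255,220))&near(s.W,(.3,-.3,-.01),(.60,.3,.04)),40):
        t=m&(z>.017); w=s.plane(np.argwhere(t)[:,::-1].mean(0),.022)[0]*1000
        k=max(cv2.findContours(t.astype(np.uint8),0,1)[0],key=cv2.contourArea)[:,0]
        P=s.plane(k,.022)*1000; out.append((w.round(1),int(t.sum()),cv2.minEnclosingCircle(P.astype(np.float32))[1],t))
    return out
def objs(s):
    W=s.W; z=W[...,2]; big=lambda m:max(s.blobs(m),key=lambda b:b[1])[0]; r={}
    m=near(W,(.40,-.45,.018),(.72,-.2,.032)); r['strip']=s.box(big(m),.024)
    m=near(W,(.55,-.19,.014),(.69,.21,.027)); r['bed']=s.box(big(m),.020)
    m=(s.hsv[...,1]<40)&(s.hsv[...,2]>150)&near(W,(.35,.2,-.003),(.72,.4,.014)); r['cover']=s.box(big(m),.006)
    m=near(W,(.35,.2,.028),(.72,.4,.045)); r['tab']=s.box(big(m),.036)
    m=near(W,(.25,-.4,.068),(.40,-.2,.085)); r['jar']=s.box(big(m),.075)
    for b,a,c in s.blobs(near(W,(.55,-.2,.030),(.72,.22,.07)),3): r['pin%d'%c[0]]=(a,(W[b].mean(0)*1000).round(1),z[b].max())
    m=near(W,(.2,.2,.012),(.40,.42,.03)); r['dish']=s.box(big(m),.020)
    return r
E
python3 - <<'E'
from h import *
for n in("top","side"):
    s=V(n); print(n); print(s.hsv[194,217])
    for g in greens(s): print(g[:3])
    for k,v in objs(s).items(): print(k,v)
E
```

```text
top
[ 33  80 111]
strip (array([ 550.5, -331.8]), 286.7, 55.3, -8.46)
bed (array([650.6,  17.9]), 299.3, 76.8, 88.1)
cover (array([540.5, 282.9]), 307.4, 124.5, -2.21)
tab (array([543.1, 295. ]), 43.7, 13.6, -11.47)
jar (array([ 323.1, -299.2]), 48.9, 45.6, 89.22)
pin197 (np.int32(18), array([654.3, 146.7,  50.7]), np.float64(0.06288803498101572))
pin294 (np.int32(18), array([ 644.8, -111.3,   48.5]), np.float64(0.06394577167569235))
dish (array([330.1, 299.9]), 107.9, 105.5, 0.64)
side
[111  12 152]
(array([493.3, -88.4]), 150, 19.386795043945312)
(array([426.3, -54.5]), 134, 17.750808715820312)
(array([498.9,   2.8]), 143, 17.635610580444336)
(array([429. ,  55.7]), 166, 17.70285987854004)
(array([494.3, 101.1]), 179, 17.945751190185547)
(array([424.8, 146.4]), 200, 17.382017135620117)
strip (array([ 551.8, -330.5]), 287.7, 62.6, -8.22)
bed (array([651.5,  18.7]), 303.1, 77.0, 87.81)
cover (array([543.5, 275.6]), 336.4, 146.3, -0.16)
tab (array([543.9, 296.4]), 45.2, 13.7, -10.39)
jar (array([ 324.4, -297.5]), 57.1, 48.0, 87.87)
pin220 (np.int32(41), array([ 646.8, -110.3,   45. ]), np.float64(0.06122932871892691))
pin169 (np.int32(48), array([656.3, 148.4,  46.6]), np.float64(0.06137691588402672))
dish (array([331.9, 298.6]), 107.4, 107.4, 17.95)
```

```bash
cat >> h.py <<'E'
from scipy.spatial.transform import Rotation as Ro
def st():
    o=arm.observe(); J=Ro.from_rotvec(o['ee_rot']).as_matrix(); j=J[:,2]
    print("t%.2f pos %s jaw %.2f deg tilt %s w %.1fmm F %s q7 %.2f q %s"%(o['clock'],(o['position']*1000).round(1),np.degrees(np.arctan2(j[1],j[0])),J[:,1].round(3),o['width']*92,o['force'].round(1),o['joints'][6],o['joints'].round(2)))
    return o
def hexang(s,t,z):
    P=s.plane(np.argwhere(t)[:,::-1],z)*1000; P=P-P.mean(0); c=P[:,0]+1j*P[:,1]
    m=(abs(c)**6*np.exp(6j*np.angle(c))).sum(); return (np.degrees(np.angle(m))/6)%60, abs(m)/(abs(c)**6).sum() # corner direction mod 60
E
python3 - <<'E'
from h import *
st()
s=V("side")
for g in greens(s): print(g[0],hexang(s,g[3],.022))
s=V("top")
s.hsv[...]=s.hsv
for m,a,c in s.blobs(s.col((18,55,20),(60,255,220))&near(s.W,(.38,-.13,.010),(.53,.2,.04)),20):
    print(s.plane(c,.022)*1000,a,hexang(s,m,.022))
m=(s.hsv[...,0]<60)&(s.hsv[...,2]>130)&near(s.W,(.40,.21,-.01),(.70,.37,.02)); m=max(s.blobs(m),key=lambda b:b[1])[0]
print(s.box(m,.006))
for p in [(.5505,-.332,.024)]: print(s.pix(p))
cv2.imwrite("pics/a.png",cv2.resize(s.p[90:290,120:400,::-1],None,fx=2.8,fy=2.8,interpolation=cv2.INTER_CUBIC))
E
```

```text
t0.30 pos [ 242.  -576.   191.8] jaw -67.21 deg tilt [-0.  0. -1.] w 91.7mm F [ 0.6  0.2 -1. ] q7 -0.08 q [ 1.07  0.43  0.02  1.57 -0.01  1.13 -0.08]
[493.5 -88.8] (np.float64(29.77338962143129), np.float64(0.08000465527724866))
[426.  -54.2] (np.float64(51.75597289878867), np.float64(0.13965003965040187))
[498.7   3.2] (np.float64(0.25070579591368186), np.float64(0.16599996469230613))
[429.   55.7] (np.float64(23.764319394945883), np.float64(0.18918719756246005))
[494.2 101.2] (np.float64(17.0069178962219), np.float64(0.19170475276473478))
[424.9 146.4] (np.float64(16.004023561632053), np.float64(0.2133009884499068))
[[4.97113245e+02 3.13055713e-01]] 110 (np.float64(53.92156996622607), np.float64(0.18273823349409074))
[[491.29743609 -91.71776212]] 136 (np.float64(34.650614332373806), np.float64(0.08694536429096206))
[[492.92984237  99.34090064]] 115 (np.float64(14.847976916153932), np.float64(0.1631537521241844))
[[427.1770323   53.43371544]] 113 (np.float64(23.51738256281776), np.float64(0.1823730691974847))
[[424.43087463 -56.86560083]] 112 (np.float64(52.78251437672564), np.float64(0.23234329065617085))
[[423.10850049 144.15088267]] 116 (np.float64(17.569604554607853), np.float64(0.19914608319578866))
(array([543.8, 295.3]), 284.6, 53.1, -11.1)
[375.69526251 170.41368823]
```

View pics/a.png

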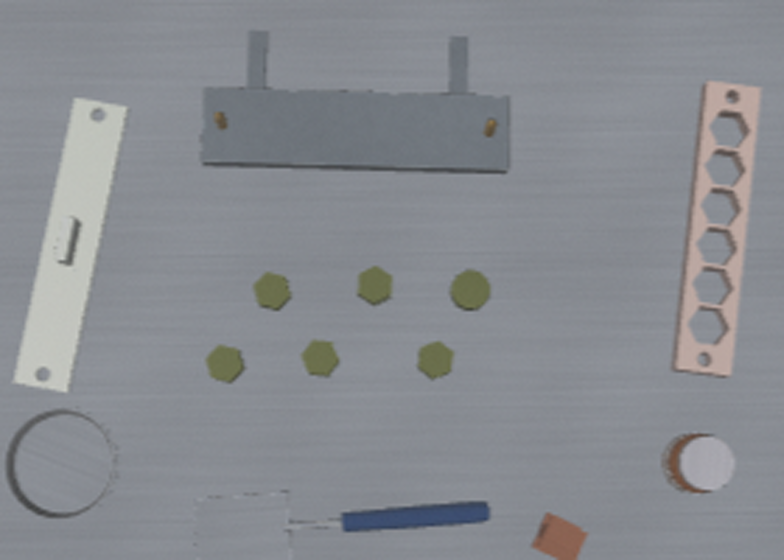

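```bash
cat >> h.py <<'E'
def holes(s,kind):
    sat=s.hsv[...,1].astype(int); 
    if kind=='strip': m=near(s.W,(.38,-.45,.005),(.72,-.2,.035))&(s.hsv[...,0]<25)&(sat>25); z=.024
    else: m=(s.hsv[...,0]<60)&(s.hsv[...,2]>130)&near(s.W,(.38,.2,-.01),(.72,.38,.02)); z=.006
    m=max(s.blobs(m),key=lambda b:b[1])[0].astype(np.uint8)
    cs,hi=cv2.findContours(m,cv2.RETR_CCOMP,cv2.CHAIN_APPROX_NONE); P=[]
    for c,h in zip(cs,hi[0]):
        if h[3]>=0 and cv2.contourArea(c)>4: P.append(s.plane([np.mean(c[:,0],0)],z)[0]*1000)
    return np.array(sorted(P,key=lambda p:p[0]))
E
python3 - <<'E'
from h import *
for n in("top","side"):
    s=V(n)
    for k in("strip","cover"):
        P=holes(s,k)
        if len(P)<2: print(n,k,P);continue
        d=P[-1]-P[0]; print(n,k,P.round(1).tolist(),"span",np.hypot(*d),"ang",np.degrees(np.arctan2(d[1],d[0])),"mid",(P[0]+P[-1])/2)
E
```

```text
top strip [[421.9, -313.1], [453.6, -317.4], [491.5, -322.4], [529.7, -328.0], [567.1, -333.7], [605.7, -339.3], [644.5, -344.4], [676.7, -349.1]] span 257.369104725602 ang -8.055630739574887 mid [ 549.29961825 -331.11319992]
top cover [[416.9, 320.3], [546.5, 300.3], [670.4, 270.0]] span 258.42469764860397 ang -11.232934481057972 mid [543.66012923 295.12615408]
side strip [[454.1, -309.9], [491.7, -314.0], [530.7, -321.0], [568.0, -325.5], [605.8, -331.5], [645.1, -338.0]] span 192.96969530596385 ang -8.383768239228633 mid [ 549.60044476 -323.91864413]
side cover [[417.6, 320.9], [550.2, 287.3], [671.9, 271.6]] span 259.0783290612307 ang -10.969732197208277 mid [544.76752338 296.21676604]
```

carry_out(
  steps=[1,0.4,0.3,0,-0.2,1,0.8,0.6,0,-0.4,1,0.8,0.6,0,-0.6,1,0.8,0.6,0,-0.689],
  grip_force=20,
)

```text
clock: 0.9
position: [0.3244, -0.5146, 0.1921]
ee_rot: [-0.157, -2.147, 2.146]
force: [-0.2, -0.8, -0.8]
width: 1.003
```

carry_out(
  steps=[1,0.4,0.3,0,0,1,0.8,0.6,0,0,1,0.8,0.6,0,0],
)

```text
clock: 1.2
position: [0.4098, -0.4497, 0.1919]
ee_rot: [-0.147, -2.158, 2.151]
force: [0.6, 0.5, 0.3]
width: 0.998
```

carry_out(
  steps=[1,0.4,0.3,0,0,1,0.8,0.6,0,0,1,0.8,0.6,0,0],
)

```text
clock: 1.5
position: [0.4892, -0.389, 0.1918]
ee_rot: [-0.146, -2.159, 2.15]
force: [-0.3, 0.6, 0.0]
width: 0.998
```

carry_out(
  steps=[1,0.4,0.3,0,0,1,0.68,0.65,-0.4,0,1,0.68,0.65,-0.9,0,1,0.68,0.65,-0.9,0,1,0.68,0.65,-0.9,0],
)

```text
clock: 2.0
position: [0.5484, -0.3315, 0.1011]
ee_rot: [-0.151, -2.146, 2.144]
force: [0.5, -0.4, 0.6]
width: 1.001
```

```bash
python3 - <<'E'
from h import *
st()
s=V("top"); S=V("side")
cv2.imwrite("pics/b.png",cv2.resize(np.hstack([s.p[100:250,280:460],S.p[30:180,180:360]])[...,::-1],None,fx=2.2,fy=2.2,interpolation=cv2.INTER_CUBIC))
E
```

```text
t2.00 pos [ 548.4 -331.5  101.1] jaw -98.24 deg tilt [-0.004  0.001 -1.   ] w 92.1mm F [ 0.5 -0.4  0.6] q7 -1.23 q [ 0.43  0.54  0.04  1.64 -0.03  0.97 -1.23]
```

View pics/b.png

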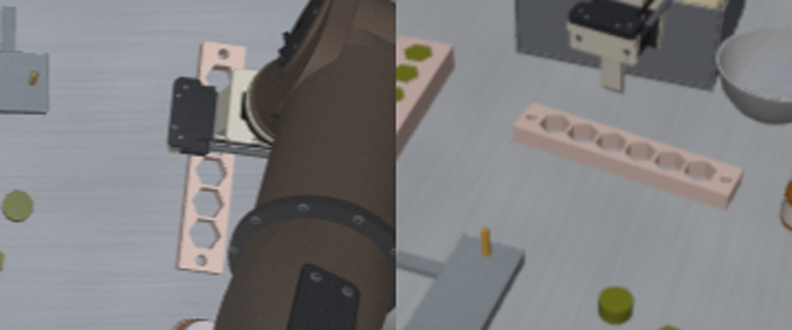

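carry_out(
  steps=[1,0,0,-0.4,0,1,0,0,-0.75,0,1,0,0,-0.92,0,1,0,0,-0.95,0,0,0,0,-0.95,0,0,0,0,-0.95,0,0,0,0,-0.95,0,0,0,0,-0.95,0,0,0,0,-0.95,0,0,0,0,-0.95,0],
  grip_force=30,
)

```text
clock: 3.1
position: [0.5502, -0.3312, 0.0073]
ee_rot: [-0.154, -2.147, 2.147]
force: [-0.6, 0.1, -0.3]
width: 0.533
```

```bash
python3 - <<'E'
from h import *
st()
E
```

```text
t3.10 pos [ 550.2 -331.2    7.3] jaw -98.21 deg tilt [ 0. -0. -1.] w 49.0mm F [-0.6  0.1 -0.3] q7 -1.23 q [ 0.44  0.65  0.03  1.71 -0.03  0.78 -1.23]
```

carry_out(
  steps=[0,0,0,0.2,0,0,0,0,0.5,0,0,0,0,0.9,0,0,0,0,1,0,0,0,0,1,0],
)

```text
clock: 3.6
position: [0.5514, -0.3319, 0.1091]
ee_rot: [-0.158, -2.147, 2.15]
force: [0.4, 0.4, -0.6]
width: 0.094
```

```bash
python3 - <<'E'
from h import *
st()
S=V("side")
cv2.imwrite("pics/c.png",cv2.resize(S.p[20:200,150:400,::-1],None,fx=2.2,fy=2.2,interpolation=cv2.INTER_CUBIC))
E
```

```text
t3.60 pos [ 551.4 -331.9  109.1] jaw -98.22 deg tilt [ 0.003 -0.002 -1.   ] w 8.7mm F [ 0.4  0.4 -0.6] q7 -1.23 q [ 0.43  0.53  0.04  1.63 -0.03  0.98 -1.23]
```

View pics/c.png

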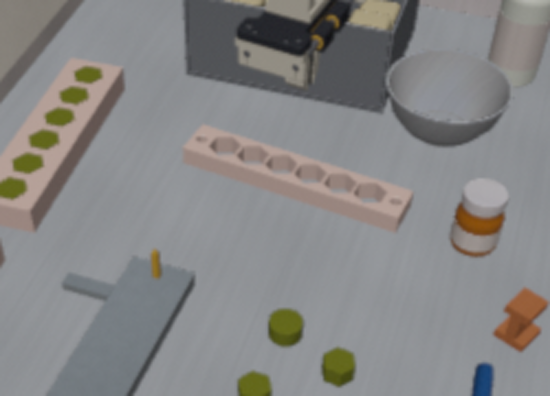

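carry_out(
  steps=[1,0,0,0,0,1,0,0,0,0,1,0,0,0,0,1,0,0,0,0,1,0,0,0,0,1,0,0,0,0,1,0,0,0,0,1,0,0,0,0,1,0,0,0,0,1,0,0,0,0,1,0,0,0,0],
)

```text
clock: 4.75
position: [0.5501, -0.3312, 0.1071]
ee_rot: [-0.154, -2.147, 2.147]
force: [0.4, -0.2, 0.4]
width: 0.953
```

```bash
python3 - <<'E'
from h import *
st()
for n in("top","side"):
    s=V(n); P=holes(s,"strip"); print(P.round(1).tolist())
W=V("side").W
m=near(W,(.52,-.42,.06),(.59,-.24,.2)); q=W[m]; print(len(q)); 
for k in range(60,200,10):
    r=q[(q[:,2]*1000>=k)&(q[:,2]*1000<k+10)]
    if len(r)>3: print(k,len(r),(r.min(0)*1000).round(),(r.max(0)*1000).round())
E
```

```text
t4.75 pos [ 550.1 -331.2  107.1] jaw -98.22 deg tilt [ 0. -0. -1.] w 87.7mm F [ 0.4 -0.2  0.4] q7 -1.23 q [ 0.43  0.54  0.04  1.63 -0.03  0.98 -1.23]
[[421.5, -312.6], [453.1, -317.1], [491.5, -322.4], [529.7, -328.1]]
[[453.3, -309.0], [492.5, -314.6], [529.9, -320.3], [568.1, -325.5], [605.9, -332.2], [645.2, -338.5]]
263
140 28 [ 532. -387.  142.] [ 565. -275.  150.]
150 42 [ 531. -391.  150.] [ 569. -268.  160.]
160 58 [ 531. -389.  160.] [ 569. -268.  170.]
170 59 [ 530. -392.  170.] [ 570. -265.  180.]
180 59 [ 531. -389.  180.] [ 570. -264.  190.]
190 17 [ 536. -381.  190.] [ 567. -265.  198.]
```

```bash
cat >> h.py <<'E'
def tip():
    o=st(); p=o['position']
    for n in("side","top"):
        s=V(n); W=s.W; m=near(W,p+[-.04,-.08,-.03],p+[.04,.08,.06])&(W[...,2]>.035)
        q=(W[m]-p)*1000
        if len(q)<5: print(n,len(q)); continue
        zs=np.sort(q[:,2]); low=q[q[:,2]<zs[2]+8]; print(n,len(q),"tip rel z",zs[:4].round(1),"low pts min",low.min(0).round(),"max",low.max(0).round())
    return
E
python3 - <<'E'
from h import *
tip()
E
```

```text
t4.90 pos [ 550.1 -331.2  107. ] jaw -98.22 deg tilt [-0. -0. -1.] w 91.7mm F [ 0.4 -0.4  0.1] q7 -1.23 q [ 0.43  0.54  0.04  1.63 -0.03  0.98 -1.23]
side 111 tip rel z [33.7 34.3 35.7 35.7] low pts min [-18. -53.  34.] max [15. 56. 43.]
top 0
```

carry_out(
  steps=[0.6,0,0,0,0,0.6,0,0,0,0,0.6,0,0,0,0,0.6,0,0,0,0,0.6,0,0,0,0,0.6,0,0,0,0],
)

```text
clock: 5.6
position: [0.5501, -0.3312, 0.107]
ee_rot: [-0.154, -2.147, 2.147]
force: [0.3, -0.1, 0.6]
width: 0.608
```

```bash
python3 - <<'E'
from h import *
tip()
s=V("side"); print(s.pix(arm.observe()['position']))
cv2.imwrite("pics/d.png",cv2.resize(s.p[0:120,210:350,::-1],None,fx=4,fy=4,interpolation=cv2.INTER_CUBIC))
E
```

```text
t5.60 pos [ 550.1 -331.2  107. ] jaw -98.22 deg tilt [-0. -0. -1.] w 55.9mm F [ 0.3 -0.1  0.6] q7 -1.23 q [ 0.43  0.54  0.04  1.63 -0.03  0.98 -1.23]
side 106 tip rel z [33.5 33.8 36.3 37. ] low pts min [-16. -34.  34.] max [13. 38. 44.]
top 2
[286.28387297  71.03866408]
```

View pics/d.png

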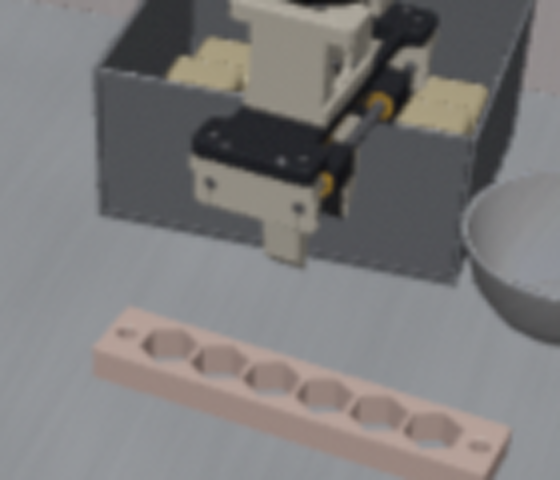

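carry_out(
  steps=[0.35,0,0,0,0,0.35,0,0,0,0,0.35,0,0,0,0,0.35,0,0,0,0,0.35,0,0,0,0],
)

```text
clock: 6.25
position: [0.5501, -0.3312, 0.107]
ee_rot: [-0.154, -2.147, 2.147]
force: [0.5, -0.2, -0.3]
width: 0.352
```

```bash
python3 - <<'E'
from h import *
tip()
E
```

```text
t6.25 pos [ 550.1 -331.2  107. ] jaw -98.22 deg tilt [-0. -0. -1.] w 32.4mm F [ 0.5 -0.2 -0.3] q7 -1.23 q [ 0.43  0.54  0.04  1.63 -0.03  0.98 -1.23]
side 117 tip rel z [33.1 34.1 35.1 35.6] low pts min [-14. -23.  33.] max [13. 28. 43.]
top 2
```

```bash
python3 - <<'E'
from h import *
s=V("side"); p=arm.observe()['position']
print("cam",-s.R.T@s.t)
for dy in(-.016,-.028,.016,.028): 
    for dz in (0,.01,.02): print(dy,dz,s.pix(p+[0,dy,dz]).round(1))
for v in range(50,76,2): print(v,[("%.0f"%(1000*x)) for x in s.W[v,274:296:3,2]])
cv2.imwrite("pics/e.png",cv2.resize(s.p[30:90,240:330,::-1],None,fx=6,fy=6,interpolation=cv2.INTER_NEAREST))
E
```

```text
cam [0.33728781 0.56187632 0.76274628]
-0.016 0 [288.   67.4]
-0.016 0.01 [288.2  64.1]
-0.016 0.02 [288.5  60.7]
-0.028 0 [289.2  64.8]
-0.028 0.01 [289.5  61.4]
-0.028 0.02 [289.7  58. ]
0.016 0 [284.6  74.7]
0.016 0.01 [284.8  71.3]
0.016 0.02 [285.   67.9]
0.028 0 [283.2  77.5]
0.028 0.01 [283.4  74.1]
0.028 0.02 [283.7  70.7]
50 ['220', '220', '222', '225', '227', '227', '160', '158']
52 ['211', '216', '217', '221', '222', '223', '154', '150']
54 ['25', '209', '212', '215', '218', '216', '149', '38']
56 ['19', '20', '169', '208', '212', '211', '142', '33']
58 ['13', '14', '163', '166', '169', '20', '26', '26']
60 ['6', '7', '156', '160', '161', '17', '18', '18']
62 ['1', '-3', '142', '151', '157', '9', '9', '13']
64 ['2', '0', '2', '0', '-1', '2', '3', '3']
66 ['2', '1', '1', '-1', '-2', '1', '763', '2']
68 ['-1', '1', '3', '1', '1', '0', '1', '1']
70 ['-2', '0', '-1', '0', '2', '1', '1', '1']
72 ['2', '-1', '-1', '-2', '2', '1', '-1', '0']
74 ['-0', '-1', '2', '-1', '1', '3', '2', '0']
```

View pics/e.png

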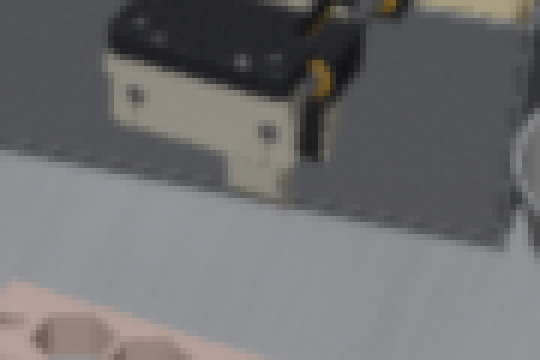

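carry_out(
  steps=[0.85,0,0,0,0,0.85,0,0,0,0,0.85,0,0,0,0,0.85,0,0,0,0,0.85,0,0,-0.4,0,0.85,0,0,-0.8,0,0.85,0,0,-1,0,0.85,0,0,-1,0],
)

```text
clock: 7.2
position: [0.5477, -0.3299, 0.0038]
ee_rot: [-0.148, -2.147, 2.142]
force: [-0.0, 0.2, 0.3]
width: 0.845
```

carry_out(
  steps=[0.85,0,0,-0.1,0,0.85,0,0,-0.2,0,0.85,0,0,-0.2,0],
)

```text
clock: 7.5
position: [0.5499, -0.3311, -0.0134]
ee_rot: [-0.154, -2.147, 2.147]
force: [1.3, 0.0, -0.0]
width: 0.853
```

```bash
python3 - <<'E'
from h import *
st()
s=V("side")
p=arm.observe()['position']; m=near(s.W,p+[-.04,.01,.02],p+[.04,.08,.07]); q=s.W[m]*1000; print(np.sort(q[:,2])[:30].round())
cv2.imwrite("pics/f.png",cv2.resize(s.p[50:130,220:350,::-1],None,fx=5,fy=5,interpolation=cv2.INTER_CUBIC))
E
```

```text
t7.50 pos [ 549.9 -331.1  -13.4] jaw -98.21 deg tilt [-0.  0. -1.] w 78.4mm F [ 1.3  0.  -0. ] q7 -1.23 q [ 0.44  0.68  0.03  1.72 -0.03  0.74 -1.23]
[ 7.  7.  8.  8.  8.  9.  9.  9.  9.  9.  9.  9.  9.  9.  9. 10. 10. 10.
 10. 11. 11. 11. 12. 12. 12. 12. 13. 13. 13. 13.]
```

View pics/f.png

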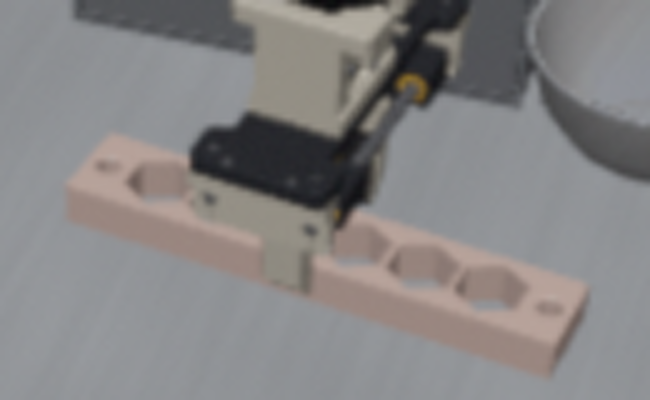

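carry_out(
  steps=[0.85,0,0,-0.06,0,0.85,0,0,-0.12,0,0,0,0,-0.12,0,0,0,0,-0.12,0,0,0,0,-0.12,0,0,0,0,-0.12,0,0,0,0,-0.12,0,0,0,0,-0.12,0,0,0,0,-0.12,0,0,0,0,-0.12,0,0,0,0,-0.12,0],
  grip_force=40,
)

```text
clock: 8.65
position: [0.5502, -0.3316, -0.0248]
ee_rot: [-0.155, -2.147, 2.148]
force: [-0.2, -2.7, 2.3]
width: 0.574
```

carry_out(
  steps=[0,0,0,0.1,0,0,0,0,0.4,0,0,0,0,0.8,0,0,0,0,1,0,0,0,0,1,0],
)

```text
clock: 9.15
position: [0.5522, -0.3318, 0.0788]
ee_rot: [-0.16, -2.148, 2.151]
force: [1.2, -0.9, -2.0]
width: 0.572
```

```bash
python3 - <<'E'
from h import *
st()
E
```

```text
t9.15 pos [ 552.2 -331.8   78.8] jaw -98.20 deg tilt [ 0.005 -0.002 -1.   ] w 52.6mm F [ 1.2 -0.9 -2. ] q7 -1.23 q [ 0.43  0.57  0.04  1.66 -0.03  0.91 -1.23]
```

carry_out(
  steps=[0,0.06,0.2,0,0.15,0,0.12,0.5,0,0.3,0,0.2,0.8,0,0.45,0,0.25,0.875,0,0.6,0,0.25,0.875,0,0.6],
)

```text
clock: 9.65
position: [0.5751, -0.2405, 0.0738]
ee_rot: [-0.345, 2.044, -2.038]
force: [0.3, -0.3, -2.7]
width: 0.571
```

carry_out(
  steps=[0,0.06,0.2,0,0.15,0,0.12,0.5,0,0.3,0,0.2,0.8,0,0.45,0,0.25,0.875,0,0.6,0,0.25,0.875,0,0.6],
)

```text
clock: 10.15
position: [0.5999, -0.1551, 0.0742]
ee_rot: [-0.74, 1.752, -1.75]
force: [-0.4, -0.6, -3.3]
width: 0.569
```

carry_out(
  steps=[0,0.06,0.2,0,0.15,0,0.12,0.5,0,0.3,0,0.2,0.8,0,0.45,0,0.25,0.875,0,0.6,0,0.25,0.875,0,0.6],
)

```text
clock: 10.65
position: [0.6249, -0.0689, 0.0744]
ee_rot: [-1.051, 1.43, -1.429]
force: [-0.3, -0.4, -3.4]
width: 0.574
```

carry_out(
  steps=[0,0.06,0.2,0,0.15,0,0.16,0.55,0,0.3,0,0.26,0.87,0,0.338,0,0.26,0.87,0,0.338,0,0.26,0.87,0,0.338],
)

```text
clock: 11.15
position: [0.6507, 0.0163, 0.0743]
ee_rot: [-1.191, 1.24, -1.241]
force: [-0.9, -0.1, -3.1]
width: 0.572
```

```bash
python3 - <<'E'
from h import *
st()
S=V("side"); s=V("top")
cv2.imwrite("pics/g.png",cv2.resize(np.hstack([S.p[90:270,120:300],s.p[60:240,160:340]])[...,::-1],None,fx=2.2,fy=2.2,interpolation=cv2.INTER_CUBIC))
for v in(S,s):
    m=(v.hsv[...,0]<25)&(v.hsv[...,1]>25)&near(v.W,(.55,-.2,.08),(.75,.25,.17)); q=v.W[m]*1000; print(len(q))
    b=v.blobs(m,20)
    for x,a,c in b: print(a,c.round(),(v.W[x].mean(0)*1000).round(), (v.W[x].min(0)*1000).round(), (v.W[x].max(0)*1000).round())
E
```

```text
t11.15 pos [650.7  16.3  74.3] jaw -2.42 deg tilt [-0.001 -0.001 -1.   ] w 52.6mm F [-0.9 -0.1 -3.1] q7 -0.39 q [ 0.15  0.62 -0.4   1.61  0.28  0.97 -0.39]
2004
71 [223. 113.] [ 638. -116.  122.] [ 619. -125.  113.] [ 655. -105.  126.]
27 [195. 135.] [669. -29. 123.] [662. -44. 110.] [676. -21. 125.]
1857 [177. 180.] [654.  91. 117.] [622. -15.  98.] [685. 163. 145.]
22 [212. 152.] [607.  22. 143.] [606.  16. 131.] [609.  29. 155.]
554
542 [208. 126.] [653. 114. 122.] [624.  58. 103.] [681. 159. 129.]
```

View pics/g.png

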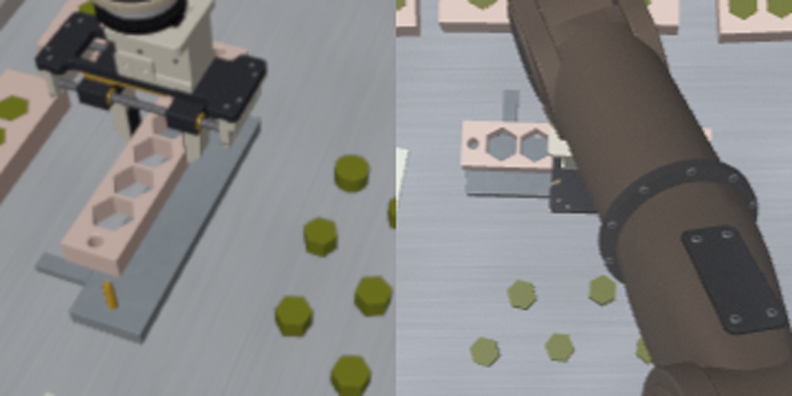

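```bash
cat >> h.py <<'E'
PIN={'side':np.array([[656.3,148.4],[646.8,-110.3]]),'top':np.array([[654.3,146.7],[644.8,-111.3]])}
def inair(zt,lo=.08,mat='strip'):
    for n in("side","top"):
        s=V(n); c=PIN[n].mean(0); ax=PIN[n][0]-PIN[n][1]; ax/=np.hypot(*ax)
        col=((s.hsv[...,0]<25)&(s.hsv[...,1]>25)) if mat=='strip' else ((s.hsv[...,2]>120)&(s.hsv[...,1]<60))
        m=(col&near(s.W,(.55,-.2,lo),(.75,.25,lo+.07))).astype(np.uint8)
        cs,hi=cv2.findContours(m,cv2.RETR_CCOMP,cv2.CHAIN_APPROX_NONE)
        for k,h in zip(cs,hi[0]):
            if h[3]>=0 and cv2.contourArea(k)>6:
                p=s.plane([k[:,0].mean(0)],zt)[0]*1000-c; print(n,"area",cv2.contourArea(k),"pix",k[:,0].mean(0).round(1),"along",(p@ax).round(1),"across x",(p@[ax[1],-ax[0]]).round(1))
E
python3 - <<'E'
from h import *
st(); inair(.123)
E
```

```text
t11.25 pos [650.6  14.8  74.4] jaw -2.42 deg tilt [-0.001 -0.002 -1.   ] w 52.7mm F [-0.6 -0.2 -3.5] q7 -0.38 q [ 0.15  0.62 -0.4   1.61  0.28  0.97 -0.38]
side area 105.0 pix [172.5 189.7] along 102.9 across x -5.8
side area 90.0 pix [181.5 175.5] along 64.7 across x -5.9
side area 75.0 pix [190.  162.1] along 26.5 across x -5.8
top area 24.5 pix [194.8 125.3] along 129.1 across x -0.3
top area 162.0 pix [207.3 125.8] along 97.6 across x -0.9
```

```bash
python3 - <<'E'
from h import *
st()
for n in("side","top"):
    s=V(n); c=PIN[n].mean(0); ax=PIN[n][0]-PIN[n][1]; ax/=np.hypot(*ax); nx=np.array([ax[1],-ax[0]])
    m=(s.hsv[...,0]<25)&(s.hsv[...,1]>20)&near(s.W,(.55,.03,.117),(.75,.25,.131))
    m=max(s.blobs(m),key=lambda b:b[1])[0]; k=max(cv2.findContours(m.astype(np.uint8),0,1)[0],key=cv2.contourArea)[:,0]
    q=s.plane(k,.123)*1000-c; a=q@ax; b=q@nx
    print(n,"end along",np.sort(a)[-8:].round(1),"(143 wanted)")
    for lo,hi in((70,95),(95,120),(120,138)):
        w=(a>lo)&(a<hi); print("  at",lo,hi,"across", np.percentile(b[w],5).round(1),np.percentile(b[w],95).round(1),"mid",((np.percentile(b[w],5)+np.percentile(b[w],95))/2).round(1))
E
```

```text
t11.35 pos [650.8  15.5  74.7] jaw -2.31 deg tilt [-0.001 -0.002 -1.   ] w 52.7mm F [-0.4  0.  -2.6] q7 -0.38 q [ 0.15  0.62 -0.4   1.61  0.28  0.97 -0.38]
side end along [144.  144.  144.1 144.3 144.4 144.5 144.7 144.9] (143 wanted)
  at 70 95 across -28.9 26.9 mid -1.0
  at 95 120 across -29.1 26.8 mid -1.1
  at 120 138 across -28.8 26.8 mid -1.0
top end along [142.  142.2 142.3 142.8 142.9 143.  143.1 143.2] (143 wanted)
  at 70 95 across -26.8 25.3 mid -0.7
  at 95 120 across -27.3 27.2 mid -0.0
  at 120 138 across -25.6 26.5 mid 0.5
```

carry_out(
  steps=[0,0,0,-0.1,0,0,0,0,-0.25,0,0,0,0,-0.35,0,0,0,0,-0.35,0,0,0,0,-0.35,0,0,0,0,-0.35,0],
)

```text
clock: 12.05
position: [0.6514, 0.0185, 0.0403]
ee_rot: [-1.192, 1.235, -1.235]
force: [-0.7, -0.3, -1.6]
width: 0.573
```

```bash
cat > m.py <<'E'
from h import *
o=st(); zt=o['position'][2]+.0248+.024
ims=[]
for n in("side","top"):
    s=V(n); c=PIN[n].mean(0); ax=PIN[n][0]-PIN[n][1]; ax/=np.hypot(*ax); nx=np.array([ax[1],-ax[0]])
    m=(s.hsv[...,0]<25)&(s.hsv[...,1]>20)&near(s.W,(.55,.03,zt-.006),(.75,.25,zt+.008))
    m=max(s.blobs(m),key=lambda b:b[1])[0]; k=max(cv2.findContours(m.astype(np.uint8),0,1)[0],key=cv2.contourArea)[:,0]
    q=s.plane(k,zt)*1000-c; a=q@ax; b=q@nx
    print(n,"end",np.sort(a)[-8:].round(1))
    for lo,hi in((75,105),(105,138)):
        w=(a>lo)&(a<hi); print("  at",lo,hi,"across", np.percentile(b[w],5).round(1),np.percentile(b[w],95).round(1))
    u,v=s.pix((.652,.13,.08)).astype(int); ims.append(cv2.resize(s.p[v-35:v+35,u-35:u+35,::-1],(400,400),interpolation=cv2.INTER_CUBIC))
cv2.imwrite("pics/m%d.png"%(o['clock']*100),np.hstack(ims))
E
python3 m.py; ls pics
```

```text
t12.05 pos [651.4  18.5  40.3] jaw -2.00 deg tilt [ 0.001  0.    -1.   ] w 52.7mm F [-0.7 -0.3 -1.6] q7 -0.40 q [ 0.14  0.66 -0.39  1.63  0.3   0.91 -0.4 ]
side end [146.4 146.5 146.7 146.8 147.1 147.3 147.8 148. ]
  at 75 105 across -28.4 26.6
  at 105 138 across -29.0 26.5
top end [144.9 145.  145.1 145.2 145.3 145.4 145.5 145.6]
  at 75 105 across -26.7 26.8
  at 105 138 across -26.6 26.1
a.png
b.png
c.png
d.png
e.png
f.png
g.png
m1205.png
side0.png
top0.png
```

View pics/m1205.png

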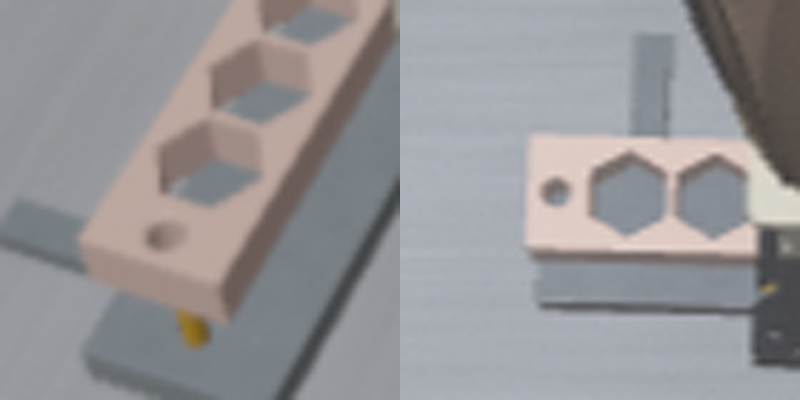

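carry_out(
  steps=[0,0,-0.022,0,0,0,0,-0.022,0,0,0,0,-0.022,-0.05,0,0,0,-0.022,-0.1,0,0,0,-0.022,-0.1,0,0,0,-0.022,-0.1,0],
)

```text
clock: 12.75
position: [0.6509, 0.0161, 0.0297]
ee_rot: [-1.193, 1.235, -1.235]
force: [-0.3, 0.1, -3.1]
width: 0.572
```

```bash
python3 m.py; ls pics|grep m
```

```text
t12.75 pos [650.9  16.1  29.7] jaw -2.00 deg tilt [-0.001 -0.    -1.   ] w 52.6mm F [-0.3  0.1 -3.1] q7 -0.40 q [ 0.15  0.67 -0.39  1.64  0.31  0.89 -0.4 ]
side end [143.5 143.7 143.8 143.9 144.2 144.3 144.7 145. ]
  at 75 105 across -29.2 26.0
  at 105 138 across -29.4 26.0
top end [142.  142.1 142.2 142.3 142.4 142.5 142.6 143.3]
  at 75 105 across -26.8 26.8
  at 105 138 across -27.7 26.3
m1205.png
m1275.png
```

carry_out(
  steps=[0,0,0,-0.05,0,0,0,0,-0.1,0,0,0,0,-0.15,0,0,0,0,-0.15,0],
)

```text
clock: 13.25
position: [0.6513, 0.0157, 0.0142]
ee_rot: [-1.193, 1.235, -1.235]
force: [2.2, -2.1, -4.9]
width: 0.573
```

```bash
python3 m.py; ls pics|grep m
```

```text
t13.25 pos [651.3  15.7  14.2] jaw -2.02 deg tilt [ 0. -0. -1.] w 52.7mm F [ 2.2 -2.1 -4.9] q7 -0.41 q [ 0.14  0.69 -0.38  1.65  0.32  0.86 -0.41]
side end [143.4 143.6 143.7 143.9 144.  144.  144.1 144.4]
  at 75 105 across -29.0 26.4
  at 105 138 across -28.8 26.4
top end [141.5 141.6 141.7 141.8 142.5 142.6 142.7 142.8]
  at 75 105 across -26.0 26.0
  at 105 138 across -26.7 26.8
m1205.png
m1275.png
m1325.png
```

carry_out(
  steps=[0,0.005,-0.005,-0.05,0,0,0.005,-0.005,-0.1,0,0,0.005,-0.005,-0.15,0,0,0.005,-0.005,-0.175,0,0,0.005,-0.005,-0.175,0],
)

```text
clock: 13.85
position: [0.6513, 0.0156, -0.003]
ee_rot: [-1.193, 1.235, -1.235]
force: [-0.5, -0.2, -3.1]
width: 0.576
```

```bash
python3 m.py
```

```text
t13.85 pos [651.3  15.6  -3. ] jaw -2.01 deg tilt [-0.001 -0.    -1.   ] w 53.0mm F [-0.5 -0.2 -3.1] q7 -0.42 q [ 0.14  0.71 -0.38  1.66  0.33  0.83 -0.42]
side end [143.3 143.4 143.4 143.5 143.8 143.9 144.  144.1]
  at 75 105 across -28.9 26.5
  at 105 138 across -28.1 26.6
top end [141.2 141.3 142.  142.1 142.2 142.3 142.4 142.5]
  at 75 105 across -27.4 25.2
  at 105 138 across -27.8 27.0
```

carry_out(
  steps=[0.75,0,0,0,0,0.75,0,0,0,0,0.75,0,0,0,0,0.75,0,0,0,0,0.75,0,0,0.1,0,0.75,0,0,0.5,0,0.75,0,0,1,0,0.75,0,0,1,0],
)

```text
clock: 14.75
position: [0.6562, 0.0168, 0.1056]
ee_rot: [-1.183, 1.227, -1.239]
force: [0.4, 0.7, 0.6]
width: 0.751
```

carry_out(
  steps=[0.6,-0.4,0.4,0,0,0.6,-0.8,0.8,0,0,0.6,-1,1,0,0],
)

```text
clock: 15.05
position: [0.5499, 0.1176, 0.0984]
ee_rot: [-1.191, 1.234, -1.234]
force: [-0.3, 0.8, 0.5]
width: 0.604
```

carry_out(
  steps=[0.6,-0.4,0.4,0,0,0.6,-0.8,0.6,0,0,0.6,-0.9,0.6,0,0],
)

```text
clock: 15.35
position: [0.457, 0.1797, 0.0985]
ee_rot: [-1.196, 1.23, -1.228]
force: [0.4, -0.2, -0.5]
width: 0.598
```

```bash
cat >> h.py <<'E'
def strip_on_bed():
    for n in("side","top"):
        s=V(n); m=(s.hsv[...,0]<25)&(s.hsv[...,1]>20)&near(s.W,(.58,-.17,.036),(.72,.2,.052))
        if m.sum()<300: print(n,"few");continue
        z=np.median(s.W[m][:,2]); k=max(cv2.findContours(m.astype(np.uint8),0,1)[0],key=cv2.contourArea)
        full=np.zeros(m.shape,np.uint8); cv2.fillPoly(full,[cv2.convexHull(k)],1)
        print(n,"z",z.round(4),"box",s.box(full>0,.044),"zrange",[np.median(s.W[m&(abs(s.W[...,1]-y)<.02)][:,2]).round(4) for y in(-.1,-.04,.02,.08,.13)])
E
python3 - <<'E'
from h import *
st(); strip_on_bed()
for n in("side","top"):
    s=V(n)
    if n=="side":
        for g in greens(s): print(g[:3],hexang(s,g[3],.022)[0].round())
    cv2.imwrite(f"pics/s_{n}.png",s.p[...,::-1])
E
```

```text
t15.35 pos [457.  179.7  98.5] jaw -1.57 deg tilt [-0.001  0.001 -1.   ] w 55.0mm F [ 0.4 -0.2 -0.5] q7 -0.75 q [-0.09  0.38 -0.5   1.98  0.24  0.84 -0.75]
side z 0.0436 box (array([650.1,  18.6]), 292.7, 58.6, 87.93) zrange [np.float64(0.0438), np.float64(0.0435), np.float64(0.0434), np.float64(0.0435), np.float64(0.0438)]
top z 0.0441 box (array([649.4,  18.5]), 285.3, 57.8, 87.94) zrange [np.float64(0.0442), np.float64(0.0442), np.float64(0.044), np.float64(0.0439), np.float64(0.044)]
(array([426.3, -53.9]), 140, 17.9648494720459) 49.0
(array([494.4, 101.9]), 174, 17.52517318725586) 12.0
(array([424.7, 146.6]), 198, 17.797422409057617) 18.0
```

```bash
cat >> h.py <<'E'
def pockets():
    out={}
    for n in("side","top"):
        s=V(n); m=near(s.W,(.58,-.17,.0405),(.72,.2,.052)).astype(np.uint8)
        cs,hi=cv2.findContours(m,cv2.RETR_CCOMP,cv2.CHAIN_APPROX_NONE); P=[]
        for c,h in zip(cs,hi[0]):
            if h[3]>=0 and cv2.contourArea(c)>60:
                M=cv2.moments(c); P.append((s.plane([[M['m10']/M['m00'],M['m01']/M['m00']]],.044)[0]*1000).round(1).tolist()+[cv2.contourArea(c)])
        out[n]=sorted(P,key=lambda p:-p[1]); print(n,out[n])
E
python3 - <<'E'
from h import *
pockets()
E
```

```text
side [[654.8, 115.5, 212.5], [649.0, -40.5, 158.0], [647.3, -79.0, 145.0]]
top [[653.5, 115.4, 157.0], [652.5, 77.4, 161.5], [650.6, 37.5, 159.0], [649.8, -0.4, 162.5], [648.3, -40.6, 169.0], [646.2, -78.5, 161.5]]
```

carry_out(
  steps=[0.55,0.1,-0.3,-0.1,-0.19,0.55,0.3,-0.6,-0.3,-0.38,0.55,0.37,-0.78,-0.5,-0.57,0.55,0.37,-0.78,-0.6,-0.76,0.55,0.37,-0.78,-0.6,-0.9,0.55,0.37,-0.78,-0.6,-0.9],
)

```text
clock: 16.25
position: [0.4995, 0.0965, 0.037]
ee_rot: [-0.759, 1.734, -1.734]
force: [0.2, -0.4, 0.3]
width: 0.552
```

carry_out(
  steps=[0.55,0,0,0,-0.19,0.55,0,0,0,-0.38,0.55,0,0,0,-0.57,0.55,0,0,0,-0.744,0.55,0,0,0,-0.744,0.55,0,0,0,-0.744],
)

```text
clock: 16.85
position: [0.4991, 0.0974, 0.0376]
ee_rot: [-0.262, 2.088, -2.088]
force: [-0.6, 0.5, -0.6]
width: 0.55
```

```bash
python3 - <<'E'
from h import *
st(); pockets()
E
```

```text
t16.85 pos [499.1  97.4  37.6] jaw -75.66 deg tilt [ 0. -0. -1.] w 50.6mm F [-0.6  0.5 -0.6] q7 -1.69 q [-0.21  0.45 -0.11  2.02  0.08  0.68 -1.69]
side [[654.6, 115.6, 207.0], [653.0, 76.9, 193.0], [651.7, 37.8, 179.0], [649.9, -1.5, 167.5], [649.1, -40.3, 157.0]]
top [[650.3, 18.9, 326.0], [646.9, -59.5, 331.0]]
```

carry_out(
  steps=[0.55,-0.049,0.018,-0.1,0,0.55,-0.049,0.018,-0.35,0,0.55,-0.049,0.018,-0.55,0,0.55,-0.049,0.018,-0.596,0,0.55,-0.049,0.018,-0.596,0,0.1,-0.049,0.018,-0.596,0,0.1,-0.049,0.018,-0.596,0,0.1,-0.049,0.018,-0.596,0,0.1,-0.049,0.018,-0.596,0,0.1,-0.049,0.018,-0.596,0,0.1,-0.049,0.018,-0.596,0],
  grip_force=12,
)

```text
clock: 18.05
position: [0.4943, 0.0995, -0.0213]
ee_rot: [-0.255, 2.091, -2.091]
force: [0.2, -1.0, 6.2]
width: 0.349
```

```bash
python3 - <<'E'
from h import *
st(); 
S=V("side");s=V("top")
for g in greens(S): print(g[:3])
for m,a,c in s.blobs(s.col((18,55,20),(60,255,220))&near(s.W,(.38,-.13,.018),(.55,.2,.04)),20): print("top",s.plane(c,.022)*1000,a)
a,b=S.pix((.494,.1,.02)).astype(int)
cv2.imwrite("pics/grab.png",cv2.resize(S.p[b-50:b+50,a-60:a+60,::-1],None,fx=5,fy=5,interpolation=cv2.INTER_CUBIC))
E
```

```text
t18.05 pos [494.3  99.5 -21.3] jaw -75.99 deg tilt [ 0.001  0.    -1.   ] w 32.1mm F [ 0.2 -1.   6.2] q7 -1.72 q [-0.23  0.54 -0.1   2.07  0.1   0.54 -1.72]
(array([487.6, -90. ]), 90, 19.032487869262695)
(array([426.3, -54.6]), 133, 17.57344627380371)
(array([429.1,  55.6]), 166, 17.971698760986328)
(array([424.8, 146.7]), 200, 17.797422409057617)
top [[496.43226296  -4.58410418]] 66
top [[491.59077146 -91.93521741]] 131
top [[424.41851843 -56.98952472]] 106
```

View pics/grab.png

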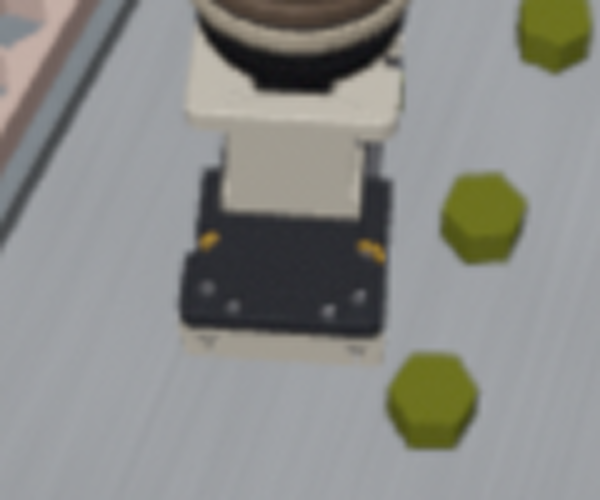

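carry_out(
  steps=[0.1,0,0,0.2,0,0.1,0,0,0.5,0,0.1,0.2,0,0.67,-0.1,0.1,0.5,-0.1,0.67,-0.25,0.1,0.8,-0.2,0.67,-0.356,0.1,0.8,-0.2,0.67,-0.356],
)

```text
clock: 18.75
position: [0.5778, 0.0773, 0.0456]
ee_rot: [-0.049, -2.202, 2.204]
force: [0.1, -0.6, 0.1]
width: 0.351
```

carry_out(
  steps=[0.1,0.4,0,0,0,0.1,0.79,-0.045,0,0,0.1,0.79,-0.045,0,0,0.1,0.79,-0.045,0,0,0.1,0.79,-0.045,0,0,0.1,0.79,-0.045,0,0],
)

```text
clock: 19.35
position: [0.6514, 0.0753, 0.0449]
ee_rot: [-0.036, -2.204, 2.204]
force: [0.4, -0.6, -0.4]
width: 0.349
```

```bash
python3 - <<'E'
from h import *
o=st(); p=o['position']
for n in("side","top"):
    s=V(n)
    for m,a,c in s.blobs(s.col((18,55,20),(60,255,220))&near(s.W,p+[-.05,-.05,-.01],p+[.05,.05,.06]),5): 
        q=s.W[m]*1000; print(n,a,c,q.mean(0).round(1),q.min(0).round(1),q.max(0).round(1))
S=V("side");a,b=S.pix(p).astype(int)
cv2.imwrite("pics/hold.png",cv2.resize(S.p[b-40:b+40,a-50:a+50,::-1],None,fx=6,fy=6,interpolation=cv2.INTER_CUBIC))
E
```

```text
t19.35 pos [651.4  75.3  44.9] jaw -91.96 deg tilt [-0.001  0.    -1.   ] w 32.1mm F [ 0.4 -0.6 -0.4] q7 -1.81 q [-0.19  0.62 -0.02  1.64  0.01  0.88 -1.81]
side 121 [188.19008264 188.34710744] [641.   80.2  81.3] [633.3  58.1  36.2] [670.3  98.3  99. ]
```

View pics/hold.png

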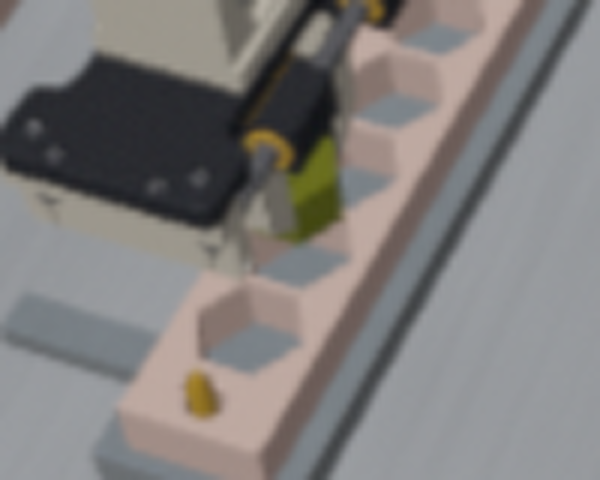

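carry_out(
  steps=[0.1,0.018,-0.005,-0.1,0,0.1,0.018,-0.005,-0.18,0,0.1,0.018,-0.005,-0.22,0,0.1,0.018,-0.005,-0.26,0,0.1,0.018,-0.005,-0.29,0,0.1,0.018,-0.005,-0.29,0],
)

```text
clock: 20.1
position: [0.6542, 0.0743, 0.0154]
ee_rot: [-0.038, -2.203, 2.204]
force: [0.1, -0.4, -0.4]
width: 0.35
```

```bash
python3 - <<'E'
from h import *
st()
E
```

```text
t20.10 pos [654.2  74.3  15.4] jaw -92.01 deg tilt [-0.001 -0.    -1.   ] w 32.2mm F [ 0.1 -0.4 -0.4] q7 -1.81 q [-0.18  0.66 -0.02  1.66  0.01  0.82 -1.81]
```

carry_out(
  steps=[0.1,0,0,-0.03,0,0.1,0,0,-0.03,0,0.5,0,0,-0.03,0,0.5,0,0,-0.03,0,0.5,0,0,-0.03,0,0.5,0,0,0.2,0,0.5,0,0,0.5,0,0.5,0,0,0.6,0],
)

```text
clock: 20.9
position: [0.6563, 0.0746, 0.079]
ee_rot: [-0.043, -2.207, 2.205]
force: [0.9, -0.1, -0.3]
width: 0.497
```

carry_out(
  steps=[0.5,-0.4,0.2,0,0,0.5,-0.9,0.3,0,0,0.5,-1,0.36,0,0],
)

```text
clock: 21.2
position: [0.5482, 0.1112, 0.075]
ee_rot: [-0.03, -2.202, 2.203]
force: [1.2, 0.2, -0.4]
width: 0.502
```

carry_out(
  steps=[0.5,-0.4,0.2,0,0.19,0.5,-0.9,0.3,0,0.356,0.5,-1,0.36,0,0.356,0.5,-1,0.36,0,0.356],
)

```text
clock: 21.6
position: [0.4528, 0.1472, 0.0761]
ee_rot: [-0.259, 2.091, -2.09]
force: [1.4, -0.7, -0.4]
width: 0.501
```

```bash
cat >> h.py <<'E'
def inbed():
    for n in("side","top"):
        s=V(n); c=np.array([651.,18.3]); ax=np.array([.0361,.9993])
        for m,a,k in s.blobs(s.col((18,55,20),(60,255,220))&near(s.W,(.61,-.1,.024),(.70,.14,.08)),10):
            t=m; q=s.W[t]*1000; w=s.plane(np.argwhere(t)[:,::-1].mean(0),.042)[0]*1000-c
            print(n,a,"along",(w@ax).round(1),"across",(w@[ax[1],-ax[0]]).round(1),"z med/max",np.median(q[:,2]).round(1),q[:,2].max().round(1))
E
python3 - <<'E'
from h import *
st(); inbed()
for g in greens(V("side")): print(g[:3],hexang(V("side"),g[3],.022))
E
```

```text
t21.60 pos [452.8 147.2  76.1] jaw -75.89 deg tilt [-0.001  0.    -1.   ] w 46.1mm F [ 1.4 -0.7 -0.4] q7 -1.82 q [-0.33  0.35 -0.13  2.06  0.06  0.74 -1.82]
side 175 along 56.9 across 1.6 z med/max 41.8 46.0
top 115 along 56.5 across 0.4 z med/max 42.6 48.6
(array([426.3, -54.1]), 136, 18.03554344177246) (np.float64(48.169747686883156), np.float64(0.182373741372231))
(array([425. ,  54.9]), 117, 17.584430694580078) (np.float64(11.133765387573503), np.float64(0.2559447649931112))
(array([424.4, 148.4]), 175, 16.398313522338867) (np.float64(16.713881245218374), np.float64(0.07844820261113682))
```

carry_out(
  steps=[0.5,-0.28,-0.022,-0.2,0.05,0.5,-0.28,-0.022,-0.5,0.05,0.5,-0.28,-0.022,-0.8,0.05,0.5,-0.28,-0.022,-0.98,0.05,0.5,-0.28,-0.022,-0.98,0.05,0.1,-0.28,-0.022,-0.98,0.05,0.1,-0.28,-0.022,-0.98,0.05,0.1,-0.28,-0.022,-0.98,0.05,0.1,-0.28,-0.022,-0.98,0.05,0.1,-0.28,-0.022,-0.98,0.05],
)

```text
clock: 22.9
position: [0.4274, 0.1444, -0.0212]
ee_rot: [-0.293, 2.069, -2.068]
force: [-0.5, -0.7, 7.2]
width: 0.346
```

carry_out(
  steps=[0.1,0,0,0.2,0,0.1,0,0,0.5,0,0.1,0.2,0,0.67,-0.1,0.1,0.5,-0.1,0.67,-0.25,0.1,0.8,-0.15,0.67,-0.411,0.1,0.8,-0.15,0.67,-0.411],
)

```text
clock: 23.5
position: [0.5109, 0.1282, 0.0459]
ee_rot: [-0.055, -2.201, 2.2]
force: [-1.5, 0.0, -0.0]
width: 0.346
```

carry_out(
  steps=[0.1,0.4,0,0,0,0.1,0.8,-0.1,0,0,0.1,0.8,-0.1,0,0,0.1,0.8,-0.1,0,0],
)

```text
clock: 23.9
position: [0.5863, 0.1188, 0.0446]
ee_rot: [-0.042, -2.201, 2.202]
force: [0.2, 0.5, 0.7]
width: 0.348
```

carry_out(
  steps=[0.1,0.4,-0.02,0,0,0.1,0.65,-0.05,0,0,0.1,0.65,-0.05,0,0,0.1,0.65,-0.05,0,0,0.1,0.65,-0.05,0,0],
)

```text
clock: 24.4
position: [0.6496, 0.1149, 0.0448]
ee_rot: [-0.039, -2.202, 2.201]
force: [0.1, 0.1, -0.4]
width: 0.344
```

```bash
python3 - <<'E'
from h import *
st()
E
```

```text
t24.40 pos [649.6 114.9  44.8] jaw -92.16 deg tilt [-0.002  0.    -1.   ] w 31.6mm F [ 0.1  0.1 -0.4] q7 -1.88 q [-0.24  0.63 -0.02  1.63  0.02  0.88 -1.88]
```

carry_out(
  steps=[0.1,0.075,0,-0.05,0,0.1,0.075,0,-0.12,0,0.1,0.075,0,-0.15,0,0.1,0.075,0,-0.22,0,0.1,0.075,0,-0.26,0,0.1,0.075,0,-0.28,0,0.1,0.075,0,-0.28,0],
)

```text
clock: 25.1
position: [0.6587, 0.1141, 0.0165]
ee_rot: [-0.042, -2.201, 2.202]
force: [-0.6, 0.4, -0.2]
width: 0.349
```

```bash
python3 - <<'E'
from h import *
st()
E
```

```text
t25.10 pos [658.7 114.1  16.5] jaw -92.24 deg tilt [-0.001 -0.    -1.   ] w 32.1mm F [-0.6  0.4 -0.2] q7 -1.88 q [-0.24  0.68 -0.02  1.63  0.02  0.84 -1.88]
```

carry_out(
  steps=[0.1,-0.01,0,-0.04,0,0.1,-0.01,0,-0.04,0,0.5,-0.01,0,-0.04,0,0.5,-0.01,0,-0.04,0,0.5,-0.01,0,-0.04,0,0.5,-0.01,0,0.2,0,0.5,-0.01,0,0.5,0,0.5,-0.01,0,0.6,0],
)

```text
clock: 25.9
position: [0.6597, 0.1147, 0.0801]
ee_rot: [-0.047, -2.205, 2.202]
force: [-1.0, 0.4, 0.1]
width: 0.498
```

carry_out(
  steps=[0.5,-0.4,-0.1,0,0.1,0.5,-0.8,-0.2,0,0.2,0.5,-0.8,-0.2,0,0.3,0.5,-0.8,-0.2,0,0.3],
)

```text
clock: 26.3
position: [0.577, 0.094, 0.077]
ee_rot: [-0.211, 2.118, -2.117]
force: [1.2, 0.0, 0.3]
width: 0.495
```

carry_out(
  steps=[0.5,-0.4,-0.1,0,0.1,0.5,-0.8,-0.2,0,0.2,0.5,-0.8,-0.2,0,0.273,0.5,-0.8,-0.2,0,0.273],
)

```text
clock: 26.7
position: [0.4985, 0.0744, 0.0772]
ee_rot: [-0.413, 1.996, -1.995]
force: [1.7, 0.6, -0.4]
width: 0.501
```

carry_out(
  steps=[0.5,-0.4,-0.1,0,0,0.5,-0.66,-0.2,0,0,0.5,-0.66,-0.2,0,0,0.5,-0.66,-0.2,0,0,0.5,-0.66,-0.2,0,0],
)

```text
clock: 27.2
position: [0.4343, 0.055, 0.0773]
ee_rot: [-0.412, 1.995, -1.995]
force: [0.2, 0.1, -0.3]
width: 0.499
```

```bash
python3 - <<'E'
from h import *
st(); inbed()
S=V("side")
for g in greens(S): print(g[:3],hexang(S,g[3],.022))
E
```

```text
t27.20 pos [434.3  55.   77.3] jaw -66.52 deg tilt [ 0.002  0.001 -1.   ] w 45.9mm F [ 0.2  0.1 -0.3] q7 -1.49 q [-0.11  0.29 -0.17  2.14  0.07  0.71 -1.49]
side 176 along 56.9 across 1.7 z med/max 41.7 45.0
side 187 along 96.3 across 1.1 z med/max 41.7 46.3
top 121 along 95.7 across -0.3 z med/max 42.0 49.3
top 115 along 56.5 across 0.4 z med/max 42.4 53.5
(array([505.1, -82.9]), 24, 12.62274169921875) (np.float64(52.427144750814676), np.float64(0.7872266814747522))
(array([498.7,   3. ]), 145, 18.429487228393555) (np.float64(55.15372212144449), np.float64(0.24995115494278528))
(array([428.9,  55.9]), 168, 17.969202041625977) (np.float64(24.267880015557566), np.float64(0.14867059032541485))
```

carry_out(
  steps=[0.5,-0.048,-0.008,-0.2,0,0.5,-0.048,-0.008,-0.5,0,0.5,-0.048,-0.008,-0.8,0,0.5,-0.048,-0.008,-0.99,0,0.5,-0.048,-0.008,-0.99,0,0.1,-0.048,-0.008,-0.99,0,0.1,-0.048,-0.008,-0.99,0,0.1,-0.048,-0.008,-0.99,0,0.1,-0.048,-0.008,-0.99,0,0.1,-0.048,-0.008,-0.99,0],
)

```text
clock: 28.35
position: [0.4281, 0.0536, -0.0211]
ee_rot: [-0.413, 1.994, -1.994]
force: [-1.6, 0.3, 7.7]
width: 0.349
```

carry_out(
  steps=[0.1,0,0,0.2,0,0.1,0,0,0.5,0,0.1,0.2,0,0.67,-0.15,0.1,0.5,-0.05,0.67,-0.3,0.1,0.8,-0.06,0.67,-0.4,0.1,0.8,-0.06,0.67,-0.4],
)

```text
clock: 28.95
position: [0.5117, 0.0473, 0.046]
ee_rot: [-0.096, 2.172, -2.171]
force: [-0.6, 0.2, -0.1]
width: 0.348
```

carry_out(
  steps=[0.1,0.4,0,0,-0.1,0.1,0.8,-0.06,0,-0.169,0.1,0.8,-0.06,0,-0.169,0.1,0.8,-0.06,0,-0.169],
)

```text
clock: 29.35
position: [0.5869, 0.0413, 0.0447]
ee_rot: [-0.038, -2.203, 2.203]
force: [-0.7, 0.3, -0.1]
width: 0.347
```

carry_out(
  steps=[0.1,0.4,-0.02,0,0,0.1,0.63,-0.052,0,0,0.1,0.63,-0.052,0,0,0.1,0.63,-0.052,0,0,0.1,0.63,-0.052,0,0,0.1,0.63,-0.052,0,0,0.1,0.63,-0.052,0,0],
)

```text
clock: 30.05
position: [0.6494, 0.0365, 0.0451]
ee_rot: [-0.038, -2.204, 2.203]
force: [0.1, -0.3, -0.8]
width: 0.344
```

```bash
python3 - <<'E'
from h import *
st()
E
```

```text
t30.05 pos [649.4  36.5  45.1] jaw -92.02 deg tilt [-0.  0. -1.] w 31.7mm F [ 0.1 -0.3 -0.8] q7 -1.75 q [-0.13  0.62 -0.02  1.66  0.01  0.87 -1.75]
```

carry_out(
  steps=[0.1,0.014,0.005,-0.05,0,0.1,0.014,0.005,-0.12,0,0.1,0.014,0.005,-0.15,0,0.1,0.014,0.005,-0.22,0,0.1,0.014,0.005,-0.27,0,0.1,0.014,0.005,-0.32,0,0.1,0.014,0.005,-0.32,0],
)

```text
clock: 30.75
position: [0.651, 0.0366, 0.0119]
ee_rot: [-0.038, -2.202, 2.203]
force: [-0.3, -0.4, 0.8]
width: 0.345
```

carry_out(
  steps=[0.5,0,0,0,0,0.5,0,0,0,0,0.5,0,0,0,0,0.5,0,0,0.2,0,0.5,0,0,0.5,0,0.5,0,0,0.6,0],
)

```text
clock: 31.35
position: [0.6534, 0.0369, 0.076]
ee_rot: [-0.044, -2.206, 2.205]
force: [0.7, -0.2, 0.1]
width: 0.498
```

carry_out(
  steps=[0.5,-0.4,-0.1,0,0,0.5,-0.8,-0.2,0,0,0.5,-0.8,-0.2,0,-0.044,0.5,-0.8,-0.2,0,-0.044],
)

```text
clock: 31.75
position: [0.5711, 0.0164, 0.0732]
ee_rot: [-0.079, -2.185, 2.185]
force: [0.5, 0.1, -0.3]
width: 0.497
```

carry_out(
  steps=[0.5,-0.4,-0.1,0,0,0.5,-0.72,-0.16,0,0,0.5,-0.72,-0.16,0,0,0.5,-0.72,-0.16,0,0,0.5,-0.72,-0.16,0,0,0.5,-0.72,-0.16,0,0],
)

```text
clock: 32.35
position: [0.5012, 0.0012, 0.073]
ee_rot: [-0.078, -2.187, 2.186]
force: [-0.1, 0.0, 0.2]
width: 0.5
```

```bash
python3 - <<'E'
from h import *
st(); inbed()
S=V("side")
for g in greens(S): print(g[:3],hexang(S,g[3],.022))
E
```

```text
t32.35 pos [501.2   1.2  73. ] jaw -93.99 deg tilt [ 0.001  0.    -1.   ] w 46.0mm F [-0.1  0.   0.2] q7 -1.76 q [-0.09  0.38 -0.02  2.01  0.01  0.75 -1.76]
side 157 along 18.4 across 0.6 z med/max 41.9 45.9
side 177 along 56.9 across 1.6 z med/max 42.0 45.3
side 186 along 96.3 across 1.1 z med/max 41.9 45.2
top 122 along 95.8 across -0.4 z med/max 42.4 48.9
top 59 along 60.4 across 5.1 z med/max 42.9 51.3
top 41 along 19.7 across 8.0 z med/max 42.4 47.4
(array([490.6, -88.3]), 120, 18.78740692138672) (np.float64(53.80882469631622), np.float64(0.23950454471646632))
(array([426.3, -54. ]), 139, 17.913602828979492) (np.float64(45.60293813815997), np.float64(0.14217680354825382))
(array([498.6,   2.9]), 145, 17.36602783203125) (np.float64(53.8564133271139), np.float64(0.10477466342062429))
```

carry_out(
  steps=[0.5,-0.02,0,-0.2,0,0.5,-0.02,0,-0.5,0,0.5,-0.02,0,-0.8,0,0.5,-0.02,0,-0.95,0,0.5,-0.02,0,-0.95,0,0.1,-0.02,0,-0.95,0,0.1,-0.02,0,-0.95,0,0.1,-0.02,0,-0.95,0,0.1,-0.02,0,-0.95,0,0.1,-0.02,0,-0.95,0],
)

```text
clock: 33.5
position: [0.4985, 0.0008, -0.0211]
ee_rot: [-0.079, -2.187, 2.186]
force: [0.3, 0.4, 6.6]
width: 0.343
```

carry_out(
  steps=[0.1,0,0,0.2,0,0.1,0,0,0.5,0,0.1,0.2,0,0.67,0.044,0.1,0.5,0,0.67,0.044,0.1,0.8,-0.02,0.67,0.044,0.1,0.8,-0.02,0.67,0.044],
)

```text
clock: 34.1
position: [0.5817, -0.0015, 0.0458]
ee_rot: [-0.045, -2.205, 2.205]
force: [-0.9, -0.6, -0.4]
width: 0.344
```

carry_out(
  steps=[0.1,0.4,-0.015,0,0,0.1,0.71,-0.015,0,0,0.1,0.71,-0.015,0,0,0.1,0.71,-0.015,0,0,0.1,0.71,-0.015,0,0,0.1,0.71,-0.015,0,0,0.1,0.71,-0.015,0,0],
)

```text
clock: 34.8
position: [0.6479, -0.0028, 0.0452]
ee_rot: [-0.039, -2.203, 2.203]
force: [0.2, 1.0, 0.2]
width: 0.346
```

```bash
python3 - <<'E'
from h import *
st()
E
```

```text
t34.80 pos [647.9  -2.8  45.2] jaw -92.05 deg tilt [-0. -0. -1.] w 31.8mm F [0.2 1.  0.2] q7 -1.69 q [-0.07  0.61 -0.02  1.66  0.01  0.86 -1.69]
```

carry_out(
  steps=[0.1,0.016,0.005,-0.05,0,0.1,0.016,0.005,-0.12,0,0.1,0.016,0.005,-0.15,0,0.1,0.016,0.005,-0.22,0,0.1,0.016,0.005,-0.27,0,0.1,0.016,0.005,-0.32,0,0.1,0.016,0.005,-0.32,0],
)

```text
clock: 35.5
position: [0.6496, -0.0024, 0.0119]
ee_rot: [-0.038, -2.202, 2.203]
force: [-0.7, 0.7, 0.8]
width: 0.345
```

carry_out(
  steps=[0.5,0,0,0,0,0.5,0,0,0,0,0.5,0,0,0,0,0.5,0,0,0.2,0,0.5,0,0,0.5,0,0.5,0,0,0.6,0],
)

```text
clock: 36.1
position: [0.6521, -0.0023, 0.076]
ee_rot: [-0.044, -2.206, 2.205]
force: [0.8, -0.2, 0.4]
width: 0.499
```

carry_out(
  steps=[0.5,-0.4,-0.1,0,0,0.5,-0.8,-0.2,0,0,0.5,-0.8,-0.2,0,-0.156,0.5,-0.8,-0.2,0,-0.156],
)

```text
clock: 36.5
position: [0.5694, -0.0227, 0.0732]
ee_rot: [-0.173, -2.137, 2.138]
force: [0.5, -0.8, 0.4]
width: 0.499
```

carry_out(
  steps=[0.5,-0.4,-0.1,0,0,0.5,-0.8,-0.2,0,0,0.5,-0.8,-0.2,0,0,0.5,-0.8,-0.2,0,0],
)

```text
clock: 36.9
position: [0.491, -0.0422, 0.0733]
ee_rot: [-0.169, -2.141, 2.141]
force: [1.1, 0.1, 0.5]
width: 0.499
```

carry_out(
  steps=[0.5,-0.4,-0.1,0,0,0.5,-0.63,-0.13,0,0,0.5,-0.63,-0.13,0,0,0.5,-0.63,-0.13,0,0,0.5,-0.63,-0.13,0,0,0.5,-0.63,-0.13,0,0],
)

```text
clock: 37.5
position: [0.4288, -0.055, 0.073]
ee_rot: [-0.17, -2.14, 2.14]
force: [0.5, -0.2, -0.6]
width: 0.503
```

```bash
python3 - <<'E'
from h import *
st(); inbed()
S=V("side")
for g in greens(S): print(g[:3],hexang(S,g[3],.022))
E
```

```text
t37.50 pos [428.8 -55.   73. ] jaw -99.01 deg tilt [ 0.001  0.    -1.   ] w 46.3mm F [ 0.5 -0.2 -0.6] q7 -1.72 q [ 0.    0.28  0.    2.17 -0.    0.69 -1.72]
side 147 along -20.6 across 0.5 z med/max 42.1 45.3
side 155 along 18.3 across 0.4 z med/max 41.9 44.5
side 175 along 56.9 across 1.8 z med/max 41.9 45.2
side 187 along 96.3 across 1.3 z med/max 41.9 45.4
top 123 along 95.9 across -0.5 z med/max 42.9 50.2
top 114 along 56.7 across 0.3 z med/max 42.2 50.3
top 116 along 18.5 across -1.2 z med/max 42.6 50.8
top 114 along -20.8 across -1.4 z med/max 42.3 52.3
(array([493.5, -88.6]), 149, 19.695297241210938) (np.float64(28.638970217245937), np.float64(0.07423219063771529))
(array([426.4, -54.1]), 135, 18.992401123046875) (np.float64(49.58266900615605), np.float64(0.2066505884268786))
```

carry_out(
  steps=[0.5,-0.02,0,-0.2,0,0.5,-0.02,0,-0.5,0,0.5,-0.02,0,-0.8,0,0.5,-0.02,0,-0.95,0,0.5,-0.02,0,-0.95,0,0.1,-0.02,0,-0.95,0,0.1,-0.02,0,-0.95,0,0.1,-0.02,0,-0.95,0,0.1,-0.02,0,-0.95,0,0.1,-0.02,0,-0.95,0],
)

```text
clock: 38.65
position: [0.4261, -0.0553, -0.0212]
ee_rot: [-0.172, -2.14, 2.14]
force: [-1.3, -0.0, 8.2]
width: 0.346
```

carry_out(
  steps=[0.1,0,0,0.2,0,0.1,0,0,0.5,0,0.1,0.2,0,0.67,0.1,0.1,0.5,0.05,0.67,0.156,0.1,0.8,0.05,0.67,0.156,0.1,0.8,0.05,0.67,0.156],
)

```text
clock: 39.25
position: [0.5098, -0.0499, 0.0459]
ee_rot: [-0.044, -2.206, 2.206]
force: [-0.5, -0.1, -1.2]
width: 0.344
```

carry_out(
  steps=[0.1,0.4,0.02,0,0,0.1,0.8,0.05,0,0,0.1,0.8,0.05,0,0,0.1,0.8,0.05,0,0],
)

```text
clock: 39.65
position: [0.5849, -0.0453, 0.0447]
ee_rot: [-0.039, -2.203, 2.203]
force: [-0.9, -0.1, -0.8]
width: 0.343
```

carry_out(
  steps=[0.1,0.4,0.02,0,0,0.1,0.62,0.04,0,0,0.1,0.62,0.04,0,0,0.1,0.62,0.04,0,0,0.1,0.62,0.04,0,0,0.1,0.62,0.04,0,0],
)

```text
clock: 40.25
position: [0.6459, -0.0416, 0.0451]
ee_rot: [-0.039, -2.203, 2.203]
force: [0.1, -0.6, -0.7]
width: 0.341
```

```bash
python3 - <<'E'
from h import *
st()
E
```

```text
t40.25 pos [645.9 -41.6  45.1] jaw -92.07 deg tilt [-0.001 -0.    -1.   ] w 31.4mm F [ 0.1 -0.6 -0.7] q7 -1.63 q [-0.01  0.61 -0.01  1.67  0.01  0.86 -1.63]
```

carry_out(
  steps=[0.1,0.024,0.004,-0.05,0,0.1,0.024,0.004,-0.12,0,0.1,0.024,0.004,-0.15,0,0.1,0.024,0.004,-0.22,0,0.1,0.024,0.004,-0.27,0,0.1,0.024,0.004,-0.32,0,0.1,0.024,0.004,-0.32,0],
)

```text
clock: 40.95
position: [0.649, -0.0409, 0.0119]
ee_rot: [-0.038, -2.203, 2.203]
force: [-0.5, -0.2, -0.1]
width: 0.346
```

carry_out(
  steps=[0.5,0,0,0,0,0.5,0,0,0,0,0.5,0,0,0,0,0.5,0,0,0.2,0,0.5,0,0,0.5,0,0.5,0,0,0.6,0],
)

```text
clock: 41.55
position: [0.6515, -0.0409, 0.076]
ee_rot: [-0.044, -2.206, 2.205]
force: [0.7, 0.2, 1.1]
width: 0.501
```

carry_out(
  steps=[0.6,-0.4,-0.1,0,0,0.6,-0.8,-0.2,0,0,0.6,-0.8,-0.24,0,0,0.6,-0.8,-0.24,0,0],
)

```text
clock: 41.95
position: [0.5691, -0.0659, 0.0732]
ee_rot: [-0.041, -2.202, 2.203]
force: [0.4, -0.1, -0.3]
width: 0.605
```

carry_out(
  steps=[0.6,-0.4,-0.1,0,0,0.6,-0.75,-0.24,0,0,0.6,-0.75,-0.24,0,0,0.6,-0.75,-0.24,0,0,0.6,-0.75,-0.24,0,0],
)

```text
clock: 42.45
position: [0.4968, -0.0882, 0.0732]
ee_rot: [-0.041, -2.205, 2.205]
force: [0.2, -1.1, 0.3]
width: 0.6
```

```bash
python3 - <<'E'
from h import *
st(); inbed()
S=V("side")
for g in greens(S): print(g[:3])
s=V("top")
for m,a,c in s.blobs(s.col((18,55,20),(60,255,220))&near(s.W,(.38,-.2,.012),(.56,.3,.04)),20): print("top",s.plane(c,.022)*1000,a)
for v in(S,s): print(holes(v,"cover").round(1).tolist(),objs(v)['dish'],objs(v)['tab'])
E
```

```text
t42.45 pos [496.8 -88.2  73.2] jaw -92.00 deg tilt [ 0.002  0.    -1.   ] w 55.2mm F [ 0.2 -1.1  0.3] q7 -1.55 q [ 0.09  0.38 -0.02  2.    0.01  0.75 -1.55]
side 134 along -59.6 across 1.3 z med/max 41.9 45.2
side 147 along -20.7 across 0.5 z med/max 41.8 45.0
side 153 along 18.6 across 0.6 z med/max 42.2 45.7
side 175 along 57.0 across 1.8 z med/max 41.8 45.2
side 188 along 96.3 across 1.2 z med/max 42.1 45.9
top 122 along 95.8 across -0.4 z med/max 42.5 49.0
top 116 along 56.6 across 0.2 z med/max 42.7 51.0
top 118 along 18.2 across -1.2 z med/max 42.7 47.6
top 114 along -20.6 across -1.3 z med/max 42.9 48.3
top 114 along -59.0 across -0.5 z med/max 42.5 48.3
(array([493.5, -88.5]), 148, 18.808963775634766)
[[418.0, 320.7], [550.2, 287.3], [671.9, 271.6]] (array([331.9, 298.6]), 107.4, 107.4, 17.95) (array([544. , 296.5]), 45.2, 13.8, -11.11)
[[416.9, 320.3], [546.6, 300.4], [671.0, 270.5]] (array([330.1, 299.9]), 107.9, 105.5, 0.64) (array([543.1, 295.1]), 43.7, 14.1, -10.33)
```

carry_out(
  steps=[0.6,-0.03,-0.015,-0.2,0,0.6,-0.03,-0.015,-0.5,0,0.6,-0.03,-0.015,-0.8,0,0.6,-0.03,-0.015,-0.95,0,0.6,-0.03,-0.015,-0.95,0,0.1,-0.03,-0.015,-0.95,0,0.1,-0.03,-0.015,-0.95,0,0.1,-0.03,-0.015,-0.95,0,0.1,-0.03,-0.015,-0.95,0,0.1,-0.03,-0.015,-0.95,0],
)

```text
clock: 43.65
position: [0.4926, -0.0905, -0.0211]
ee_rot: [-0.042, -2.204, 2.204]
force: [-0.4, 0.1, 7.5]
width: 0.409
```

carry_out(
  steps=[0.1,0,0,0.3,0,0.1,0,0,0.7,0,0.1,-0.1,0.3,0.9,0.15,0.1,-0.25,0.6,0.9,0.3,0.1,-0.4,0.97,0.9,0.5,0.1,-0.4,0.97,0.9,0.5],
)

```text
clock: 44.25
position: [0.4496, 0.0112, 0.0684]
ee_rot: [-0.376, 2.022, -2.019]
force: [-0.4, 0.7, -0.5]
width: 0.41
```

carry_out(
  steps=[0.1,-0.1,0.3,0,0.15,0.1,-0.25,0.6,0,0.3,0.1,-0.4,0.97,0,0.5,0.1,-0.4,0.97,0,0.5],
)

```text
clock: 44.65
position: [0.4101, 0.1077, 0.0683]
ee_rot: [-0.709, 1.778, -1.775]
force: [0.3, -1.1, 0.1]
width: 0.406
```

carry_out(
  steps=[0.1,-0.1,0.3,0,0.15,0.1,-0.25,0.6,0,0.3,0.1,-0.4,0.97,0,0.5,0.1,-0.4,0.97,0,0.5],
)

```text
clock: 45.05
position: [0.3706, 0.2048, 0.0684]
ee_rot: [-0.978, 1.512, -1.509]
force: [0.6, -0.1, 0.4]
width: 0.41
```

carry_out(
  steps=[0.1,-0.1,0.3,0,0.15,0.1,-0.25,0.6,0,0.3,0.1,-0.4,0.97,0,0.5,0.1,-0.4,0.97,0,0.5,0.1,-0.4,0.97,0,0.5,0.1,-0.4,0.97,0,0.5],
)

```text
clock: 45.65
position: [0.3324, 0.2959, 0.0677]
ee_rot: [-1.191, 1.238, -1.24]
force: [-0.1, -0.8, 0.2]
width: 0.407
```

```bash
python3 - <<'E'
from h import *
st()
E
```

```text
t45.65 pos [332.4 295.9  67.7] jaw -2.29 deg tilt [-0.    -0.001 -1.   ] w 37.4mm F [-0.1 -0.8  0.2] q7 -1.16 q [-0.43  0.36 -0.52  2.11  0.27  0.73 -1.16]
```

carry_out(
  steps=[0.1,0,0,-0.2,0,0.1,0,0,-0.5,0,0.1,0,0,-0.75,0,0.1,0,0,-0.82,0,0.1,0,0,-0.82,0,0.52,0,0,-0.82,0,0.52,0,0,-0.82,0,0.52,0,0,-0.82,0,0.52,0,0,-0.7,0,0.52,0,0,-0.4,0,0.52,0,0,0,0,0.52,0,0,0,0],
)

```text
clock: 46.85
position: [0.3334, 0.3002, 0.073]
ee_rot: [-1.184, 1.234, -1.234]
force: [0.6, -0.0, 0.3]
width: 0.52
```

carry_out(
  steps=[0.4,0.3,0,0.1,0.19,0.4,0.5,0,0.1,0.38,0.4,0.7,0,0.1,0.57,0.4,0.7,0,0.1,0.6,0.4,0.7,0,0.1,0.6],
)

```text
clock: 47.35
position: [0.4013, 0.2974, 0.0782]
ee_rot: [-1.384, 0.885, -0.884]
force: [-0.0, 0.1, 0.3]
width: 0.407
```

carry_out(
  steps=[0.4,0.3,0,0,0.19,0.4,0.5,0,0,0.38,0.4,0.7,0,0,0.57,0.4,0.7,0,0,0.6,0.4,0.7,0,0,0.6],
)

```text
clock: 47.85
position: [0.4703, 0.2978, 0.0779]
ee_rot: [-1.507, 0.523, -0.521]
force: [-0.6, -1.2, -0.2]
width: 0.401
```

carry_out(
  steps=[0.4,0.3,0,0,0.19,0.4,0.5,0,0,0.38,0.4,0.7,0,0,0.57,0.4,0.7,0,0,0.605,0.4,0.7,0,0,0.605,0.4,0.7,0,0,0.605],
)

```text
clock: 48.45
position: [0.5398, 0.2982, 0.0781]
ee_rot: [-1.566, 0.15, -0.149]
force: [-1.1, 0.2, -0.9]
width: 0.402
```

```bash
python3 - <<'E'
from h import *
st()
for n in("side","top"):
    s=V(n); print(n,holes(s,"cover").round(1).tolist())
    m=s.col((18,55,20),(60,255,220))&near(s.W,(.25,.2,.0),(.42,.4,.05))
    for b,a,c in s.blobs(m,20): print("puck",a,(s.plane(c,.026)*1000).round(1),np.median(s.W[b][:,2]).round(4))
E
```

```text
t48.45 pos [539.8 298.2  78.1] jaw 79.08 deg tilt [-0.001 -0.    -1.   ] w 37.0mm F [-1.1  0.2 -0.9] q7 0.33 q [-0.08  0.67 -0.8   1.67  0.54  1.03  0.33]
side [[417.6, 320.9]]
puck 424 [[333.  301.4]] 0.0253
top [[416.9, 320.3]]
puck 156 [[330.9 296.9]] 0.0268
```

carry_out(
  steps=[0.4,0.043,-0.033,0,0,0.4,0.043,-0.033,-0.3,0,0.4,0.043,-0.033,-0.6,0,0.4,0.043,-0.033,-0.85,0,0.4,0.043,-0.033,-0.96,0,0.4,0.043,-0.033,-0.96,0,0,0.043,-0.033,-0.96,0,0,0.043,-0.033,-0.96,0,0,0.043,-0.033,-0.96,0,0,0.043,-0.033,-0.96,0,0,0.043,-0.033,-0.96,0],
  grip_force=40,
)

```text
clock: 49.65
position: [0.5465, 0.2946, -0.0171]
ee_rot: [-1.565, 0.148, -0.15]
force: [-1.3, -1.1, 5.8]
width: 0.126
```

```bash
python3 - <<'E'
from h import *
st()
for n in("side","top"):
    s=V(n); print(n,holes(s,"cover").round(1).tolist())
E
```

```text
t49.65 pos [546.5 294.6 -17.1] jaw 79.16 deg tilt [ 0.001  0.001 -1.   ] w 11.6mm F [-1.3 -1.1  5.8] q7 0.26 q [-0.12  0.78 -0.72  1.74  0.65  0.88  0.26]
side [[417.6, 320.8]]
top [[415.9, 319.3]]
```

carry_out(
  steps=[0,0,0,0.1,0,0,0,0,0.4,0,0,0,0,0.7,0,0,0,0,0.88,0,0,0,0,0.88,0],
)

```text
clock: 50.25
position: [0.5471, 0.2956, 0.0731]
ee_rot: [-1.563, 0.146, -0.151]
force: [-0.6, 0.1, -1.6]
width: 0.128
```

carry_out(
  steps=[0,0.1,-0.25,0,-0.15,0,0.2,-0.5,0,-0.3,0,0.3,-0.75,0,-0.45,0,0.35,-0.93,0,-0.6,0,0.35,-0.93,0,-0.6],
)

```text
clock: 50.75
position: [0.5816, 0.1967, 0.0686]
ee_rot: [-1.51, 0.523, -0.523]
force: [0.1, -0.4, -2.0]
width: 0.129
```

carry_out(
  steps=[0,0.1,-0.25,0,-0.15,0,0.2,-0.5,0,-0.3,0,0.3,-0.75,0,-0.45,0,0.35,-0.93,0,-0.6,0,0.35,-0.93,0,-0.6],
)

```text
clock: 51.25
position: [0.6162, 0.1048, 0.0688]
ee_rot: [-1.386, 0.884, -0.884]
force: [-0.3, -0.2, -1.9]
width: 0.126
```

carry_out(
  steps=[0,0.1,-0.25,0,-0.15,0,0.2,-0.5,0,-0.3,0,0.3,-0.75,0,-0.45,0,0.35,-0.93,0,-0.604,0,0.35,-0.93,0,-0.604,0,0.35,-0.93,0,-0.604,0,0.35,-0.93,0,-0.604,0,0.35,-0.93,0,-0.604],
)

```text
clock: 52.05
position: [0.6504, 0.0173, 0.0698]
ee_rot: [-1.194, 1.233, -1.231]
force: [-0.1, 0.7, -2.8]
width: 0.129
```

```bash
cat > c.py <<'E'
from h import *
o=st(); zt=o['position'][2]+.0171+.006; c=np.array([651.,18.3]); ax=np.array([.0361,.9993]); nx=np.array([ax[1],-ax[0]]); ims=[]
for n in("side","top"):
    s=V(n); m=(s.hsv[...,2]>125)&(s.hsv[...,1]<60)&near(s.W,(.55,.03,zt-.007),(.75,.25,zt+.007))
    m=max(s.blobs(m),key=lambda b:b[1])[0]; cs,hi=cv2.findContours(m.astype(np.uint8),cv2.RETR_CCOMP,1)
    k=max(cs,key=cv2.contourArea)[:,0]; q=s.plane(k,zt)*1000-c; a=q@ax; b=q@nx
    print(n,"z",np.median(s.W[m][:,2]).round(4),zt.round(4),"end",np.sort(a)[-8:].round(1))
    for lo,hi_ in((70,100),(100,138)):
        w=(a>lo)&(a<hi_); 
        if w.any(): print("  across",np.percentile(b[w],5).round(1),np.percentile(b[w],95).round(1))
    for kk,h in zip(cs,hi[0]):
        if h[3]>=0 and cv2.contourArea(kk)>3: p=s.plane([kk[:,0].mean(0)],zt)[0]*1000-c; print("  hole",cv2.contourArea(kk),(p@ax).round(1),(p@nx).round(1))
    u,v=s.pix((.652,.09,zt)).astype(int); ims.append(cv2.resize(s.p[v-40:v+40,u-40:u+40,::-1],(400,400),interpolation=cv2.INTER_CUBIC))
cv2.imwrite("pics/c%d.png"%(o['clock']*100),np.hstack(ims)); print("c%d"%(o['clock']*100))
E
python3 c.py
```

```text
t52.05 pos [650.4  17.3  69.8] jaw -1.78 deg tilt [-0.     0.001 -1.   ] w 11.9mm F [-0.1  0.7 -2.8] q7 -0.39 q [ 0.17  0.63 -0.43  1.61  0.31  0.97 -0.39]
side z 0.093 0.0929 end [145.8 145.9 146.  146.  146.1 146.2 146.2 146.3]
  across -27.8 25.7
  across -28.3 25.7
  hole 25.0 132.4 -2.1
top z 0.0936 0.0929 end [143.6 143.7 143.8 143.9 144.  144.1 144.2 144.3]
  across -29.0 24.6
  across -29.4 23.7
  hole 22.0 131.4 -2.2
c5205
```

carry_out(
  steps=[0,0.011,-0.016,0,-0.004,0,0.011,-0.016,-0.1,-0.004,0,0.011,-0.016,-0.2,-0.004,0,0.011,-0.016,-0.23,-0.004,0,0.011,-0.016,-0.23,-0.004,0,0.011,-0.016,-0.23,-0.004],
)

```text
clock: 52.75
position: [0.652, 0.0138, 0.0468]
ee_rot: [-1.191, 1.237, -1.237]
force: [0.4, -0.3, -1.0]
width: 0.129
```

```bash
python3 c.py
```

```text
t52.75 pos [652.   13.8  46.8] jaw -2.18 deg tilt [-0.  0. -1.] w 11.8mm F [ 0.4 -0.3 -1. ] q7 -0.41 q [ 0.17  0.66 -0.42  1.63  0.32  0.93 -0.41]
side z 0.0698 0.0699 end [142.2 142.3 142.3 142.4 142.6 142.7 142.8 142.9]
  across -26.8 27.9
  across -26.9 28.2
  hole 24.0 128.7 -0.4
top z 0.0708 0.0699 end [140.1 140.2 140.4 140.5 141.1 141.2 141.3 141.4]
  across -26.2 25.6
  across -26.7 27.3
  hole 22.0 127.8 0.0
c5275
```

carry_out(
  steps=[0,-0.005,0.019,0,0.003,0,-0.005,0.019,0,0.003,0,-0.005,0.019,0,0.003,0,-0.005,0.019,-0.05,0.003,0,-0.005,0.019,-0.08,0.003,0,-0.005,0.019,-0.08,0.003],
)

```text
clock: 53.45
position: [0.6509, 0.0154, 0.0381]
ee_rot: [-1.193, 1.236, -1.235]
force: [1.3, 1.0, -2.2]
width: 0.128
```

```bash
python3 c.py
```

```text
t53.45 pos [650.9  15.4  38.1] jaw -2.05 deg tilt [-0.001 -0.    -1.   ] w 11.7mm F [ 1.3  1.  -2.2] q7 -0.41 q [ 0.16  0.67 -0.42  1.63  0.32  0.91 -0.41]
side z 0.0611 0.0612 end [143.7 143.8 143.9 143.9 144.  144.1 144.4 144.5]
  across -28.2 26.7
  across -28.2 26.7
  hole 26.5 130.7 -0.5
top z 0.062 0.0612 end [142.3 142.4 142.5 142.6 142.7 142.8 143.  143.1]
  across -26.9 25.2
  across -27.8 24.4
  hole 4.0 135.1 -2.2
  hole 19.5 128.6 -1.6
c5345
```

carry_out(
  steps=[0,0.004,0,-0.03,0,0,0.004,0,-0.06,0,0,0.004,0,-0.09,0,0,0.004,0,-0.1,0,0,0.004,0,-0.1,0],
)

```text
clock: 54.05
position: [0.6517, 0.0156, 0.0286]
ee_rot: [-1.192, 1.236, -1.235]
force: [-0.4, -0.2, -2.4]
width: 0.128
```

```bash
python3 c.py
```

```text
t54.05 pos [651.7  15.6  28.6] jaw -2.05 deg tilt [-0. -0. -1.] w 11.8mm F [-0.4 -0.2 -2.4] q7 -0.42 q [ 0.16  0.68 -0.41  1.64  0.33  0.89 -0.42]
side z 0.0515 0.0517 end [144.2 144.3 144.4 144.4 144.5 144.6 145.1 146. ]
  across -28.8 27.3
  across -27.6 27.5
  hole 32.5 128.9 1.9
top z 0.0525 0.0517 end [141.9 142.  142.1 142.2 142.3 142.4 142.5 142.6]
  across -27.3 25.1
  across -28.2 26.6
  hole 4.0 119.9 -10.3
  hole 18.0 129.2 -0.6
c5405
```

Underside about 45.7 mm; lower slightly, release, retreat upward and away.

carry_out(
  steps=[0,0,0,-0.013,0,0,0,0,-0.013,0,0.4,0,0,-0.013,0,0.4,0,0,-0.013,0,0.4,0,0,-0.013,0,0.4,0,0,-0.013,0,0.4,0,0,0.1,0,0.4,0,0,0.4,0,0.4,0,0,0.8,0,0.4,0,0,1,0],
)

```text
clock: 55.15
position: [0.6535, 0.0162, 0.1333]
ee_rot: [-1.188, 1.232, -1.237]
force: [1.4, 0.2, 0.3]
width: 0.401
```

carry_out(
  steps=[0.4,-0.4,0,0.2,0,0.4,-0.8,0,0.4,0,0.4,-1,0,0.4,0],
)

```text
clock: 55.45
position: [0.5507, 0.0164, 0.1724]
ee_rot: [-1.19, 1.232, -1.237]
force: [1.1, -0.0, 0.3]
width: 0.402
```

carry_out(
  steps=[0.4,-0.4,-0.4,0,0,0.4,-0.8,-0.8,0,0,0.4,-1,-1,0,0],
)

```text
clock: 55.75
position: [0.45, -0.0858, 0.1697]
ee_rot: [-1.192, 1.235, -1.237]
force: [0.8, -1.0, -0.0]
width: 0.399
```

carry_out(
  steps=[0.4,-0.3,-0.4,0,0,0.4,-0.5,-0.8,0,0,0.4,-0.5,-1,0,0,0.4,-0.5,-1,0,0,0.4,-0.5,-1,0,0],
)

```text
clock: 56.25
position: [0.4022, -0.1843, 0.1696]
ee_rot: [-1.191, 1.235, -1.237]
force: [0.6, 1.1, 0.1]
width: 0.4
```

```bash
python3 - <<'E'
from h import *
st()
for n in("side","top"):
    s=V(n); m=(s.hsv[...,2]>125)&(s.hsv[...,1]<60)&near(s.W,(.58,-.17,.0455),(.72,.2,.0555))
    k=max(cv2.findContours(m.astype(np.uint8),0,1)[0],key=cv2.contourArea); f=np.zeros(m.shape,np.uint8); cv2.fillPoly(f,[cv2.convexHull(k)],1)
    print(n,"cover box",s.box(f>0,.05),"z along",[np.median(s.W[m&(abs(s.W[...,1]-y)<.015)][:,2]).round(4) for y in(-.1,-.05,.06,.1,.14)],"z across",[np.median(s.W[m&(abs(s.W[...,0]-x)<.006)][:,2]).round(4) for x in(.632,.67)])
    g=s.col((18,55,20),(60,255,220))&near(s.W,(.25,.2,.0),(.42,.4,.05))
    for b,a,c in s.blobs(g,20): print("puck",a,(s.plane(c,.026)*1000).round(1),np.median(s.W[b][:,2]).round(4))
    print("jar",s.box(max(s.blobs(near(s.W,(.25,-.4,.068),(.40,-.2,.085))),key=lambda b:b[1])[0],.075)) if near(s.W,(.25,-.4,.068),(.40,-.2,.085)).sum()>20 else None
    cv2.imwrite(f"pics/end_{n}.png",s.p[...,::-1])
E
```

```text
t56.25 pos [ 402.2 -184.3  169.6] jaw -2.09 deg tilt [ 0.001 -0.    -1.   ] w 36.8mm F [0.6 1.1 0.1] q7 0.17 q [ 0.68  0.2  -0.43  2.    0.1   0.97  0.17]
side cover box (array([651. ,  17.7]), 291.4, 57.7, 87.91) z along [np.float64(0.0502), np.float64(0.0501), np.float64(0.05), np.float64(0.05), np.float64(0.0498)] z across [np.float64(0.05), np.float64(0.05)]
puck 430 [[333.  301.2]] 0.0253
jar (array([ 324.9, -297.7]), 52.0, 50.7, -71.37)
top cover box (array([650.2,  18.8]), 284.9, 57.6, 87.85) z along [np.float64(0.0504), np.float64(0.0505), np.float64(0.0506), np.float64(0.0507), np.float64(0.0506)] z across [np.float64(0.0505), np.float64(0.0505)]
puck 156 [[330.9 296.9]] 0.0261
```

View pics/end_side.png

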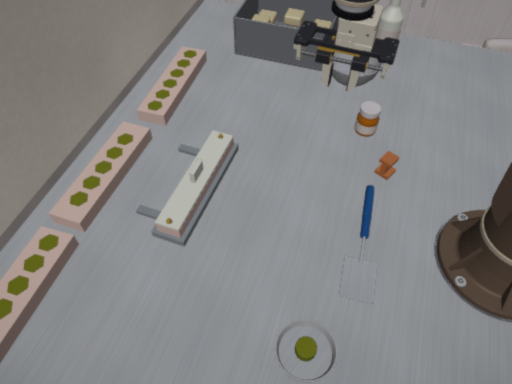

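The side view shows the cover flat on the strip with both pins through it at (221,137) and (169,221). The puck is in the dish at (306,348), the jar is in place at (368,118), and no bar is left on the table.

```bash
python3 -c "
from cell import arm
print(arm.sign_off())"
```

```text
the job is handed in; nothing more can be done
None
```

The job is handed in at about 56 s of arm time. The strip is on both pins, all five bars present are in pockets of their own, the puck is in the dish and the cover is on the strip. `sign_off` gives no verdict.

**Last checks from the cameras:**
- **Cover:** its top reads 50 to 50.7 mm along its whole length, where 50 is home. Its centre and angle match the bed within about 1 mm and 0.1°. Both pins show through it.
- **Strip:** its top read 44 mm along its length, which is home. This was checked before the bars went in.
- **Bars:** their tops read about 42 to 43 mm, so they are down on the bed, and all lie within about 2 mm of the middle line. This was checked before the cover went on.
- **Puck:** it lies flat in the dish, about 2 to 4 mm from the dish's centre, with its top at 25 to 27 mm.
- **Jar:** unmoved within measuring error.

**What failed or disagreed:**
- The first grasp of the strip closed on nothing. The finger tips sit about 34 mm above the TCP that the arm reports; I allowed for this from then on.
- The gripper showed an upward force of 6 to 8 N while closing on each bar, the puck and the cover tab. I did not find the cause.
- The two cameras disagreed with each other and with the arm by 1 to 2 mm.

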